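# Take the battery cover off the demo truck

### The arm

A 6-joint arm with a two-finger parallel gripper is mounted at the origin on the work surface. World frame = base frame: x ahead of the robot, y to its left, z up, the work surface at z = 0. Lengths are in m, angles in rad, forces in N, time in s.
With the tool pointing down it reaches from about 0.3 to 0.875 m from the base axis. Payload 6.4 kg.
Tool frame: the origin (TCP) lies at the very end of the fingers, on their centre line; the grasp point (between the pads) lies 19 mm behind it; z points along the fingers, y is the direction in which the jaws open and shut (so a half turn about z gives the same grasp; the last joint's range is limited). The gripper opens to 85 mm and grips with 20 to 120 N. Pads are 22 mm wide; open, the fingers measure 114 mm over their backs; the gripper's body (76 mm by 85 mm) begins 54 mm behind the grasp point. The pads swing forward as they close: fully open they stand 13 mm farther back than shut.
Start: joints at [0.944, 0.181, 1.607, -0, 1.354, -0.206], TCP at [0.235, 0.525, 0.231] pointing down, gripper open.
Joint ranges: [-2.99, 2.99], [-0.89, 2.07], [0.3, 2.58], [-1.14, 4.28], [0, 2.63], [-3.12, 3.12]. Speed limits (rad/s): [2.57, 2.57, 3.01, 3.14, 3.14, 3.14].

### API

Orientations are given as a unit quaternion [w, x, y, z].
In Python, from bench import * gives the robot as it stands.
- The arm moves only by the tool arm_command, never from a script. Its argument "motion" is text: rows parted by semicolons, each of 7 numbers parted by spaces: the shift along the tool's x, y, z in units of 0.2 m (1.0 is 0.2 m), then the turn, a rotation vector about the tool's x, y, z in units of 60 degrees (1.0 is 60 degrees), then the opening, from 0 (shut) to 1 (fully open). In form: tx ty tz ax ay az grip; .... A call has 1 to 10 rows; each row shifts and turns the pose as measured when the row begins, along the tool's axes as they then stand; what a row does not reach is not made up. A row lasts 1/12 s, in which the tool goes at most 41.7 mm and 7.16 degrees, less where a joint would pass 70% of its speed; a pose out of reach is approached as far as the arm can. A call with a number of a shift or a turn outside -1 to 1 is refused whole. A call with a gripper value outside its range is refused whole. The fingers move at their own pace and stop on an object; the grip force is fixed at half the most. Time passes only in rows, so rows that do not move let the fingers close. It gives the time, the measured TCP pose, the force and the opening at its end, in the units of the state.
- get_obs(): the state, without advancing time (a new reading comes with each control period).
- camera(name): name is "scene" or "top" or "wrist"; returns a dict with "img" (420x560x3 uint8, red, green, blue), "intrinsics" (3x3 intrinsics, pixels), "distortion" ([k1, k2, p1, p2, k3] as OpenCV has them; the pictures are not rectified), "pose" (4x4, takes a point from camera to world coordinates); the wrist camera has in their place "mount" (4x4, takes a point from camera to tool coordinates, whose origin is the TCP and whose axes are the flange's). Camera axes: x right, y down, z forward; pixel columns grow to the right and rows downward; lengths in m; the calibration is good to about 2 mm. A picture is of the moment at which its call begins: read the wrist's pose just before it. There is no depth.
- hand_in(): hands the job in, once; it reports no verdict.
Trained networks look in the newest picture that a camera, given by its name, has taken for a name from the list of things; names that differ only in an ending like _2 or _b are one class to them, and where a whole thing is asked for, a point or a joint stands for the part that bears it (a point fixed in the world has none). Each returns a list of dicts, best first, with "conf" (0 to 1); they miss things now and then, are a little off and sometimes report something else, mostly with a low value. They report only what shows in the picture. A call takes as long as a camera call. They do not tell look-alikes from the thing itself.
- search_frame(camera, target): "box" ([left, top, right, bottom] in pixels, round what is visible of it).
The state is a dict: "time_s": time; "q": joint angles; "dq": joint speeds; "joint_efforts": joint torques, N m; "eef_pos": TCP position; "eef_rot": TCP orientation; "wrist_force": force on the tool from outside, world axes, zero at the start; "torque": the same for the moment, N m; "opening": opening from 0.0 (shut) to 1.0 (fully open).
Only numpy, scipy, OpenCV 4.12 (cv2) and the standard library are available. Lean on these libraries where they do the work, as an engineer would, in place of code of your own. Each camera call takes 0.05 s, during which the arm holds its last target.

### The job

Take the battery cover off the demo truck that lies on its roof: pinch the cover's spring tab in against its ridge and, keeping it pressed, draw the cover towards the truck's tow-hook end until it meets the stop, then lift it off. Lay it gently and level, ridge and tab upward, on the floor of the white tray beside the cells, and let go. Do not squeeze the tab hard or yank or ram the cover, and leave the other things where they are.

Things in the scene. Friction and masses are not known exactly. Their poses are not given: they have to be found in the camera images.
- truck: Red toy dump truck, upside down, fixed, 250 long, 182 wide over the wheels. Origin on the counter under the middle of the recess; x points to its cab, -x to its rear (steel tow hook), z up. Grey underside level, 86 mm above the counter; black wheels rise to 111 mm, 52 to 124 mm from the origin along x either way, 58 to 92 along y.
- recess (a point): Point above the truck's origin at underside height (z = 86). Recess floor 14 mm below, opening y = +-23.5; truck lip along +y over the tab's hook. A bezel, set anywhere in 16 mm fore or aft (not measured), makes the rest: a front lip (edge at x = 41 to 57), a solid rear stop 102 mm behind that edge, and a -y lip with a 12 mm notch just before the stop. Lips 4.5 mm thick.
- cover: Grey battery cover, 40 to 65 g, latched in the recess, axes those of the truck, its origin (centre of its underside) on the recess floor within 1 mm of the truck's in x, 1.5 mm side play. Plate x = +-40, y = +-22, top at 14, flush with the truck's underside; end legs let it stand level on a flat floor. A fixed ridge 36 long (x), z = 14 to 34, has its outer face at y = -20.
- tongue (a point): End of the cover's tongue, x = 60 of the cover. Tongue and a lug (x = -34, -y side) are 3 to 19 mm under the bezel's lips, so it can neither rise nor tip until drawn rearward (-x) 4 to 22 mm, differing by truck: feel for the stop, lightly. There both are 2 mm clear and it lifts straight up. Over 15 N between cover (with tab) and truck, down, side or along, breaks it.
- cover_grip (a point): Point on the cover midway between the outer faces of ridge (y = -20) and unpressed tab (y = +20; 22 long along x, z = 14 to 34), 11 mm above the plate. The pinch is 40 mm wide unpressed, 34 mm fully pressed, when its middle lies 3 mm towards the ridge from here.
- tab (a joint): Travel of the cover's spring tab, m: 0 unpressed, grows as its outer face is pushed towards the ridge (-y of the cover), hard stop at 0.006. Takes 4 N to start, 13 N at the stop; more than 25 N breaks it. Its hook catches 4 mm under the +y lip: surely clear only at 0.005 or more. It springs back when let go.
- tray: White open tray, fixed, 210 (its x) by 160 by 25 mm high, walls and floor 4 mm thick (inner floor 4 mm above the counter). Origin on the counter under its centre. It may stand at the left or the right.
- cells: Pair of battery cells, green, 29 by 50 by 14 mm high, lying in the tray with its centre at tray x = +78, y = 0; leave it. Origin at the centre of its underside.
- stockbox: Red toy carton, 120 by 160 by 70 mm, on the side where the tray is not; leave it. Origin under its centre.
- carbox: Blue toy carton, 70 by 150 by 90 mm, behind the truck; leave it. Origin under its centre.
- toycar: Yellow toy car, 70 by 32 by 32 mm; leave it. Origin under its centre.
- bluecar: Blue toy car, 70 by 32 by 32 mm; leave it. Origin under its centre.
- driver: Screwdriver lying on the counter; leave it.
- taperoll: Cardboard ring, 90 mm across, 22 high; leave it. Origin under its centre.
- hubcap: Steel hub cap, 26 mm across, 6 high, lying loose on the truck's underside 110 mm towards the cab from the truck's origin; leave it. Origin under its centre.
There are look-alikes about, which are no part of the job. Of the things like the cover, leave any that is blue; of the rest the larger one is meant.

How it is judged:
By the outcome, as a careful person would: the job done as asked, in the order asked, and still so for the second after the job is handed in, with the robot touching nothing.
It also fails if it takes over 51 s, if anything falls off the work surface, if the arm or the gripper's body presses on something with over 40 N, if the wrist force passes 120 N, or if a joint passes its speed limit or range.

## Working session

There is one attempt and no reset: what is moved stays moved. The work goes in short steps, Python scripts to look and compute and a tool call to move; the robot and the scene stay as the last step left them, time stands still between calls to the robot, and variables do not carry over. Pictures are saved under pics/ and viewed, and the job is handed in when it is done.

Besides the shell and the picture viewer there is one more tool, called after "Call:" by a JSON object that holds its "fn" and its "kwargs". arm_command: Moves the arm, as the interface text tells. Shifts and turns lie within -1 to 1; 1 stands for 0.2 m of shift or 60 degrees of turn. Its arguments: {"type":"object","properties":{"motion":{"type":"string"}},"required":["motion"]}

```bash
mkdir -p pics; ls; python3 - <<'E'
from bench import *
import cv2,numpy as np
o=get_obs(); print({k:np.round(v,3) for k,v in o.items()})
for n in ["scene","top"]:
    c=camera(n); cv2.imwrite(f"pics/{n}0.png",c["img"][:,:,::-1]); np.savez(f"{n}0.npz",**c)
    print(n,c["intrinsics"],c["distortion"],c["pose"])
    for t in ["truck","cover","tray","cells","hubcap","stockbox","carbox","tab","tongue"]:
        print(t,[(np.round(r["box"]).astype(int).tolist(),round(r["conf"],2)) for r in search_frame(n,t)])
c=camera("wrist");cv2.imwrite("pics/wrist0.png",c["img"][:,:,::-1]);print(c["mount"],c["intrinsics"],c["distortion"])
E
```

```text
pics
{'time_s': np.float64(0.0), 'q': array([ 0.944,  0.182,  1.608, -0.   ,  1.354, -0.206]), 'dq': array([ 0.001,  0.001,  0.001, -0.   , -0.   ,  0.001]), 'joint_efforts': array([-0.0000e+00, -4.4485e+01, -3.5134e+01, -0.0000e+00,  9.0000e-03,
        0.0000e+00]), 'eef_pos': array([0.235, 0.524, 0.23 ]), 'eef_rot': array([-0.   ,  0.209,  0.978, -0.001]), 'wrist_force': array([-0.275, -0.187, -0.185]), 'torque': array([0.005, 0.014, 0.027]), 'opening': np.float64(1.0)}
scene [[433.91871102   0.         276.5712104 ]
 [  0.         433.91871102 203.13339729]
 [  0.           0.           1.        ]] [-0.09957609  0.          0.          0.          0.        ] [[-0.39695727  0.73089917 -0.55516784  1.14348249]
 [ 0.91778355  0.32262318 -0.23149005  0.26451687]
 [ 0.00991413 -0.60141556 -0.79887485  0.9667291 ]
 [ 0.          0.          0.          1.        ]]
truck [([221, 152, 339, 250], 0.71)]
cover [([261, 184, 297, 211], 0.64), ([228, 254, 252, 292], 0.57)]
tray [([138, 137, 216, 204], 0.93), ([219, 153, 337, 253], 0.62)]
cells [([158, 185, 178, 194], 0.56)]
hubcap [([238, 
[... 980 characters left out ...]
[176, 95, 252, 145], 0.8)]
tab [([287, 223, 297, 225], 0.58), ([284, 151, 294, 159], 0.52)]
tongue [([266, 223, 314, 249], 0.86), ([238, 300, 272, 324], 0.71), ([275, 131, 316, 171], 0.69), ([81, 204, 172, 267], 0.3), ([362, 296, 407, 337], 0.28)]
[[-1.62862258e-03 -9.51903173e-01 -3.06394676e-01  7.80809706e-02]
 [ 9.99998662e-01 -1.50371603e-03 -6.43706802e-04  2.03098983e-03]
 [ 1.52015960e-04 -3.06395315e-01  9.51904348e-01 -1.42002201e-01]
 [ 0.00000000e+00  0.00000000e+00  0.00000000e+00  1.00000000e+00]] [[327.50519883   0.         279.80855149]
 [  0.         327.50519883 208.50614162]
 [  0.           0.           1.        ]] [0.02063171 0.         0.         0.         0.        ]
```

View pics/scene0.png

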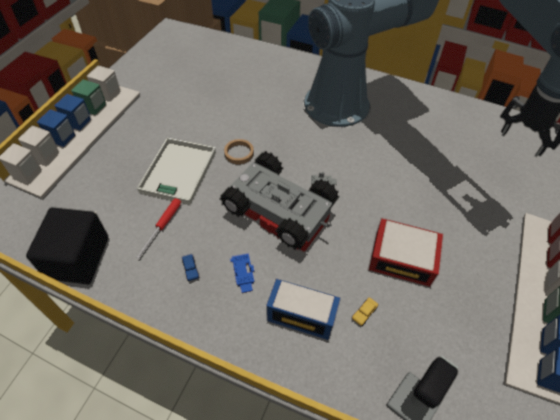

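View pics/top0.png

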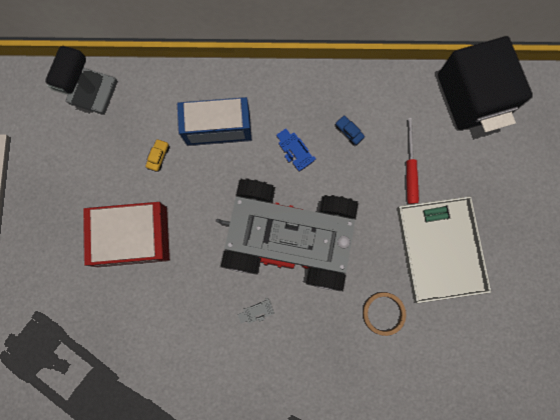

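```bash
python3 - <<'E'
import cv2
i=cv2.imread("pics/top0.png"); cv2.imwrite("pics/top0c.png",cv2.resize(i[165:300,205:370],None,fx=4.8,fy=4.4,interpolation=cv2.INTER_CUBIC))
E
```

```text
(no output)
```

View pics/top0c.png

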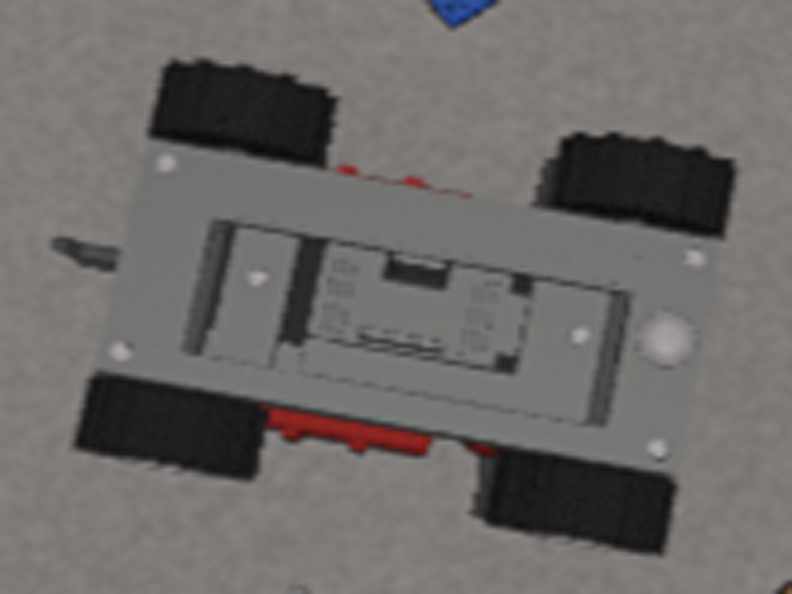

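Candidates for the cover in top.png: grey one in the truck (290,235), blue one (297,150), and a small grey one on the counter (257,310). The blue one is excluded and the truck's grey one is the larger, so that is the target. The hook is at image left, so truck -x is left. The tray is at right with the cells at its top end (437,214).

```bash
cat > h.py <<'E'
import numpy as np,cv2
from scipy.optimize import least_squares
from scipy.spatial.transform import Rotation as R
def load(n):
    d=np.load(n); return {k:d[k] for k in d.files}
def proj(c,P,pose=None):
    T=np.linalg.inv(c["pose"] if pose is None else pose)
    P=np.atleast_2d(P)@T[:3,:3].T+T[:3,3]
    return cv2.projectPoints(P.reshape(-1,1,3),np.zeros(3),np.zeros(3),c["intrinsics"],c["distortion"])[0].reshape(-1,2)
def ray(c,uv,z,pose=None):
    T=c["pose"] if pose is None else pose
    u=cv2.undistortPoints(np.array(uv,float).reshape(-1,1,2),c["intrinsics"],c["distortion"]).reshape(-1,2)
    d=np.c_[u,np.ones(len(u))]@T[:3,:3].T
    return T[:3,3]+d*((z-T[2,3])/d[:,2])[:,None]
def tw(p,P):
    P=np.atleast_2d(P)/1000.; c,s=np.cos(p[2]),np.sin(p[2])
    return np.c_[p[0]+c*P[:,0]-s*P[:,1],p[1]+s*P[:,0]+c*P[:,1],P[:,2]]
def toolpose(o):
    q=o["eef_rot"]; T=np.eye(4); T[:3,:3]=R.from_quat([q[1],q[2],q[3],q[0]]).as_matrix(); T[:3,3]=o["eef_pos"]; return T
def draw(c,img,P,col,s=1,off=(0,0),closed=True,pose=None):
    q=((proj(c,P,pose)-off)*s).round().astype(int); cv2.polylines(img,[q.reshape(-1,1,2)],closed,col,1)
E
python3 - <<'E'
from h import *
c=load("top0.npz")
M=np.array([[-124,92,75],[-52,92,75],[52,92,75],[124,92,75],[-124,-92,75],[-52,-92,75],[52,-92,75],[124,-92,75],[110,0,92]])
C=np.array([[165,65],[335,95],[565,135],[735,160],[75,450],[255,478],[485,517],[665,553],[665,340]])/[4.8,4.4]+[205,165]
f=lambda p:(proj(c,tw(p,M))-C).ravel()
r=least_squares(f,[.4,-.0,-1.6]); print(r.x,np.round(f(r.x),1).reshape(-1,2).tolist())
tc=[(400,207),(470,198),(490,292),(416,302)]
print(ray(c,tc,.025)); print(ray(c,[(437,214)],.014))
E
```

```text
[ 5.05057314e-01  8.22575513e-04 -1.74967283e+00] [[0.8, 0.3], [-0.8, -0.3], [0.2, -0.3], [-1.1, 0.3], [1.4, -0.4], [-1.3, -0.1], [1.3, 0.6], [-1.1, -0.9], [0.6, 0.7]]
[[ 0.57198428 -0.23883917  0.025     ]
 [ 0.59318871 -0.39286541  0.025     ]
 [ 0.39065527 -0.42309333  0.025     ]
 [ 0.36872425 -0.26555828  0.025     ]]
[[ 0.55895289 -0.32239443  0.014     ]]
```

```bash
cat > plan.py <<'E'
# print move rows from present pose to target xyz & tool-y yaw (deg)
import sys; from h import *
from bench import *
def delta(x,y,z,yaw,o=None):
    o=o or get_obs(); T=toolpose(o); a=np.deg2rad(yaw)
    ty=np.array([np.cos(a),np.sin(a),0]); tz=np.array([0,0,-1.]); tx=np.cross(ty,tz)
    Rt=np.c_[tx,ty,tz]; 
    return T,Rt,np.array([x,y,z])
def rows(x,y,z,yaw,n):
    T,Rt,p=delta(x,y,z,yaw); rv=R.from_matrix(T[:3,:3].T@Rt).as_rotvec()
    Rc=T[:3,:3]; 
    for i in range(n):
        s=Rc.T@((p-T[:3,3])/n)/.2; w=rv/n/np.deg2rad(60)
        print(*np.round(s,3),*np.round(w,3)); Rc=Rc@R.from_rotvec(rv/n).as_matrix()
if __name__=="__main__":
    o=get_obs(); print("t",o["time_s"],"F",np.round(o["wrist_force"],2),"op",round(float(o["opening"]),4)); a=list(map(float,sys.argv[1:])); rows(*a[:4],int(a[4]))
E
python3 plan.py 0.505 0.001 0.19 -10.25 18
```

```text
t 1.05 F [-0.12 -0.58 -0.72] op 0.9985
-0.128 -0.102 0.011 0.0 -0.0 0.07
-0.135 -0.092 0.011 0.0 -0.0 0.07
-0.142 -0.082 0.011 0.0 -0.0 0.07
-0.147 -0.072 0.011 0.0 -0.0 0.07
-0.152 -0.061 0.011 0.0 -0.0 0.07
-0.156 -0.049 0.011 0.0 -0.0 0.07
-0.159 -0.037 0.011 0.0 -0.0 0.07
-0.162 -0.026 0.011 0.0 -0.0 0.07
-0.163 -0.014 0.011 0.0 -0.0 0.07
-0.164 -0.002 0.011 0.0 -0.0 0.07
-0.163 0.011 0.011 0.0 -0.0 0.07
-0.162 0.023 0.011 0.0 -0.0 0.07
-0.16 0.034 0.011 0.0 -0.0 0.07
-0.157 0.046 0.011 0.0 -0.0 0.07
-0.153 0.058 0.011 0.0 -0.0 0.07
-0.149 0.069 0.011 0.0 -0.0 0.07
-0.143 0.08 0.011 0.0 -0.0 0.07
-0.137 0.09 0.011 0.0 -0.0 0.07
```

Call:
{"fn": "arm_command", "kwargs": {"motion": "-0.13 -0.10 0 0 0 0.07 1; -0.135 -0.09 0 0 0 0.07 1; -0.14 -0.08 0 0 0 0.07 1; -0.147 -0.07 0 0 0 0.07 1; -0.15 -0.06 0 0 0 0.07 1; -0.155 -0.05 0 0 0 0.07 1; -0.16 -0.037 0 0 0 0.07 1; -0.16 -0.026 0 0 0 0.07 1; -0.16 -0.014 0 0 0 0.07 1; -0.16 0 0 0 0 0.07 1"}}

```text
time_s: 1.88
eef_pos: [0.3849, 0.2296, 0.2314]
eef_rot: [0.0, 0.554, 0.832, 0.002]
wrist_force: [1.2, 1.4, 0.6]
opening: 0.992
```

```bash
python3 plan.py 0.505 0.001 0.19 -10.25 10
```

```text
t 1.8833 F [1.16 1.43 0.6 ] op 0.9922
-0.129 0.011 0.02 0.0 -0.0 0.055
-0.128 0.019 0.02 0.0 -0.0 0.055
-0.126 0.026 0.021 0.0 -0.0 0.055
-0.125 0.033 0.021 0.0 -0.0 0.055
-0.123 0.04 0.021 0.0 -0.0 0.055
-0.12 0.047 0.021 0.0 -0.0 0.055
-0.117 0.054 0.021 0.0 -0.0 0.055
-0.114 0.061 0.021 0.0 -0.0 0.055
-0.11 0.067 0.021 0.0 -0.0 0.055
-0.106 0.073 0.021 0.0 -0.0 0.055
```

Call:
{"fn": "arm_command", "kwargs": {"motion": "-0.13 0.01 0.02 0 0 0.055 0.8; -0.13 0.02 0.02 0 0 0.055 0.8; -0.126 0.026 0.02 0 0 0.055 0.8; -0.125 0.033 0.02 0 0 0.055 0.8; -0.12 0.04 0.02 0 0 0.055 0.8; -0.12 0.047 0.02 0 0 0.055 0.8; -0.117 0.054 0.02 0 0 0.055 0.8; -0.114 0.06 0.02 0 0 0.055 0.8; -0.11 0.067 0.02 0 0 0.055 0.8; -0.1 0.07 0.02 0 0 0.055 0.8"}}

```text
time_s: 2.72
eef_pos: [0.5071, -0.014, 0.1933]
eef_rot: [0.002, 0.779, 0.627, 0.006]
wrist_force: [-0.4, -0.4, 1.0]
opening: 0.797
```

Call:
{"fn": "arm_command", "kwargs": {"motion": "0 0 0 0 0 0 0.7; 0 0 0 0 0 0 0.7"}}

```text
time_s: 2.88
eef_pos: [0.5085, -0.0185, 0.1926]
eef_rot: [0.003, 0.781, 0.624, 0.006]
wrist_force: [0.3, 0.7, -0.4]
opening: 0.702
```

```bash
cat > snap.py <<'E'
import sys; from h import *
from bench import *
o=get_obs(); c=camera("wrist"); c["pose"]=toolpose(o)@c["mount"]; np.savez(sys.argv[1]+".npz",**c)
i=c["img"][:,:,::-1].copy(); cv2.imwrite(f"pics/{sys.argv[1]}.png",i)
print(o["time_s"],np.round(o["eef_pos"],4),np.round(o["eef_rot"],3),np.round(o["wrist_force"],2),o["opening"])
E
python3 snap.py w1; python3 - <<'E'
import cv2
cv2.imwrite("pics/w1b.png",cv2.resize(cv2.imread("pics/w1.png"),(800,600),interpolation=cv2.INTER_CUBIC))
E
```

```text
2.8833 [ 0.5085 -0.0185  0.1926] [0.003 0.781 0.624 0.006] [ 0.31  0.72 -0.4 ] 0.7024001065403656
```

View pics/w1b.png

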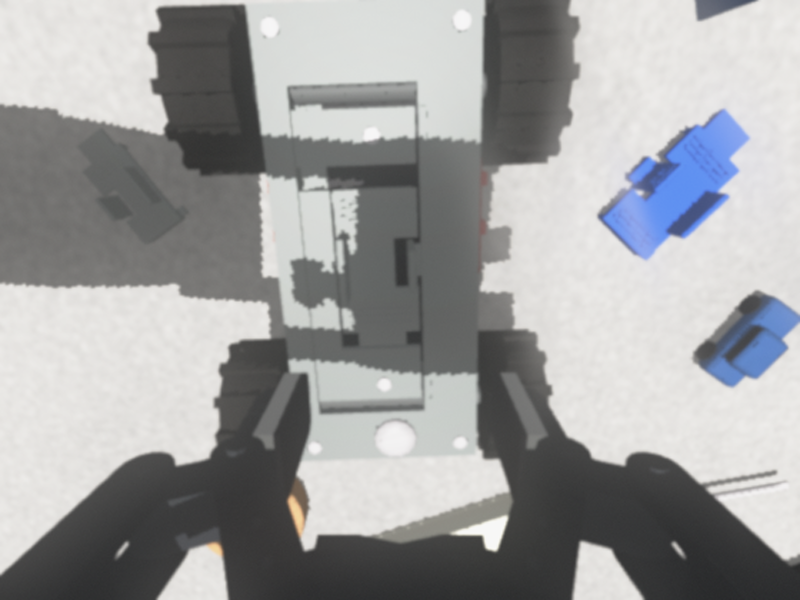

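```bash
cat > ov.py <<'E'
import sys; from h import *
n=sys.argv[1]; p=[float(a) for a in sys.argv[2:5]]; p[2]=np.deg2rad(p[2]); x0,y0,x1,y1=map(int,sys.argv[5:9]); dx=float(sys.argv[9]) if len(sys.argv)>9 else 0; ty=float(sys.argv[10]) if len(sys.argv)>10 else 20
c=load(n+".npz"); s=min(800/(x1-x0),600/(y1-y0)); im=cv2.resize(np.ascontiguousarray(c["img"][y0:y1,x0:x1,::-1]),None,fx=s,fy=s,interpolation=cv2.INTER_CUBIC)
if dx>-900:
  B=lambda x,y,X,Y,z:tw(p,[[x,y,z],[X,y,z],[X,Y,z],[x,Y,z]])
  d=lambda P,col:draw(c,im,P,col,s,(x0,y0))
  d(B(-40+dx,-22,40+dx,22,86),(0,255,0))
  d(B(-18+dx,-20,18+dx,-17,106),(0,0,255)); d(B(-11+dx,ty-3,11+dx,ty,106),(0,0,255))
  d(B(-125,-58,125,58,86),(255,0,0)); d(B(-90,-23.5,90,23.5,86),(255,255,0))
  th=np.linspace(0,6.28,20); d(tw(p,np.c_[110+13*np.cos(th),13*np.sin(th),92+0*th]),(255,0,255))
  for sx in(-88,88):
    for sy in(-1,1):
      for y in(58,92): d(tw(p,np.c_[sx+36*np.cos(th),0*th+sy*y,75+36*np.sin(th)]),(0,165,255))
cv2.imwrite(f"pics/{sys.argv[-1]}.png",im); print(im.shape,s)
E
python3 ov.py w1 .505 .0008 -100.25 100 0 410 320 0 20 w1o
python3 ov.py w1 .505 .0008 -100.25 170 30 320 320 -999 w1c
```

```text
(600, 581, 3) 1.875Traceback (most recent call last):
  File "ov.py", line 2, in <module>
    n=sys.argv[1]; p=[float(a) for a in sys.argv[2:5]]; p[2]=np.deg2rad(p[2]); x0,y0,x1,y1=map(int,sys.argv[5:9]); dx=float(sys.argv[9]) if len(sys.argv)>9 else 0; ty=float(sys.argv[10]) if len(sys.argv)>10 else 20
                                                                                                                                                                       ~~~~~^^^^^^^^^^^^^^
ValueError: could not convert string to float: 'w1c'
```

View pics/w1o.png

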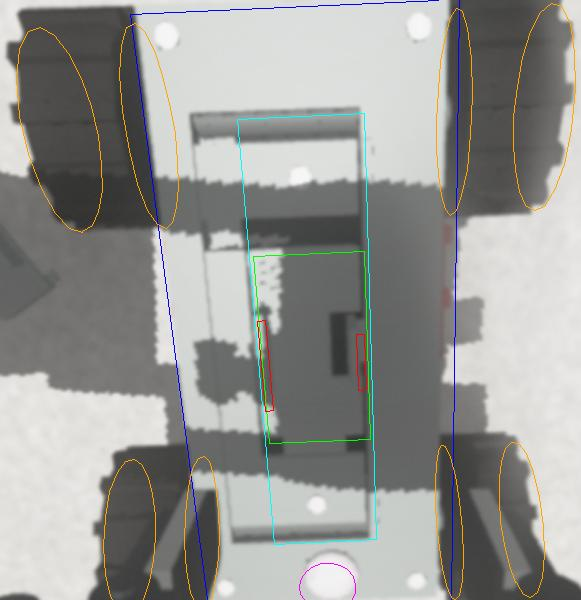

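```bash
python3 ov.py w1 .505 .0008 -100.25 190 90 310 290 -999 20 w1c
```

```text
(600, 360, 3) 3.0
```

View pics/w1c.png

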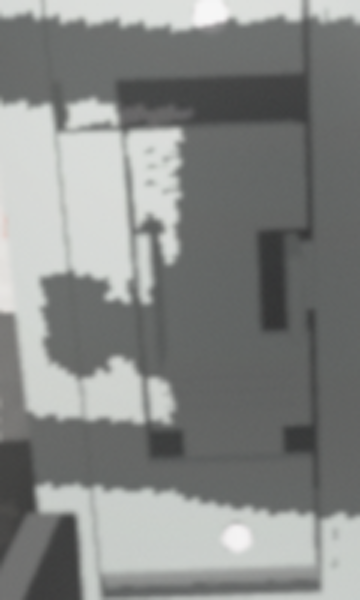

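```bash
python3 - <<'E'
from h import *
c=load("w1.npz")
M=np.array([[40,-22,86],[40,22,86],[-40,22,86],[-40,-22,86],[110,0,91]])
C=np.array([[239.3,233.3],[294.3,232.3],[292,130.7],[231.7,132.3],[276,308.5]])
f=lambda p:(proj(c,tw(p,M))-C).ravel()
r=least_squares(f,[.505,0,-1.75]); print(r.x,np.rad2deg(r.x[2]),np.round(f(r.x),1).reshape(-1,2).tolist())
r2=least_squares(lambda p:f(p)[:8],[.505,0,-1.75]); print(r2.x,np.rad2deg(r2.x[2]),f(r2.x).round(1))
E
python3 ov.py w1 .507 .004 -100 100 0 410 320 0 20 w1o
```

```text
[ 0.50370936  0.00388444 -1.74018163] -99.70506287659352 [[2.2, 0.2], [1.1, -1.7], [-1.0, -0.7], [0.1, 1.1], [-2.5, 1.1]]
[ 0.50317522  0.00382873 -1.7640849 ] -101.07461973366922 [ 0.4 -0.1 -0.7 -0.9 -0.3  0.2  0.6  0.5 -6.1  1.4]
(600, 581, 3) 1.875
```

```bash
python3 plan.py 0.503 0.004 0.14 -11 5; python3 - <<'E'
from h import *
c=load("w1.npz")
e=ray(c,[[100+359/1.875,110/1.875],[100+369/1.875,537/1.875]],.086); d=e[1]-e[0]; print(e,np.rad2deg(np.arctan2(d[1],d[0])))
E
```

```text
t 2.9333 F [ 0.82 -1.08  0.7 ] op 0.7005
0.02 -0.011 0.053 0.002 -0.001 -0.006
0.02 -0.011 0.053 0.002 -0.001 -0.006
0.021 -0.01 0.053 0.002 -0.001 -0.006
0.021 -0.01 0.053 0.002 -0.001 -0.006
0.021 -0.01 0.053 0.002 -0.001 -0.006
[[ 0.54259925  0.08658497  0.086     ]
 [ 0.50911786 -0.0899416   0.086     ]] -100.73959051236237
```

Call:
{"fn": "arm_command", "kwargs": {"motion": "0.025 -0.013 0.06 0.002 -0.001 -0.007 0.6; 0.025 -0.013 0.06 0.002 -0.001 -0.007 0.6; 0.02 -0.01 0.053 0.002 -0.001 -0.006 0.6; 0.02 -0.01 0.05 0.002 -0.001 -0.006 0.6; 0.01 -0.005 0.03 0 0 0 0.6; 0 0 0 0 0 0 0.6; 0 0 0 0 0 0 0.6"}}

```text
time_s: 3.52
eef_pos: [0.4992, 0.0112, 0.1355]
eef_rot: [-0.001, 0.769, 0.64, 0.0]
wrist_force: [0.8, 0.1, 0.6]
opening: 0.602
```

```bash
python3 plan.py 0.503 0.004 0.14 -11 1;python3 snap.py w2; python3 ov.py w2 .5032 .0038 -101 160 40 440 250 0 20 w2o;python3 ov.py w2 .5032 .0038 -101 160 40 440 250 -999 20 w2c
```

```text
t 3.5167 F [0.75 0.12 0.59] op 0.6021
-0.032 0.025 -0.022 -0.001 -0.001 0.009
3.5167 [0.4992 0.0112 0.1355] [-0.001  0.769  0.64   0.   ] [0.75 0.12 0.59] 0.6020727058594281
(600, 800, 3) 2.857142857142857
(600, 800, 3) 2.857142857142857
```

View pics/w2o.png

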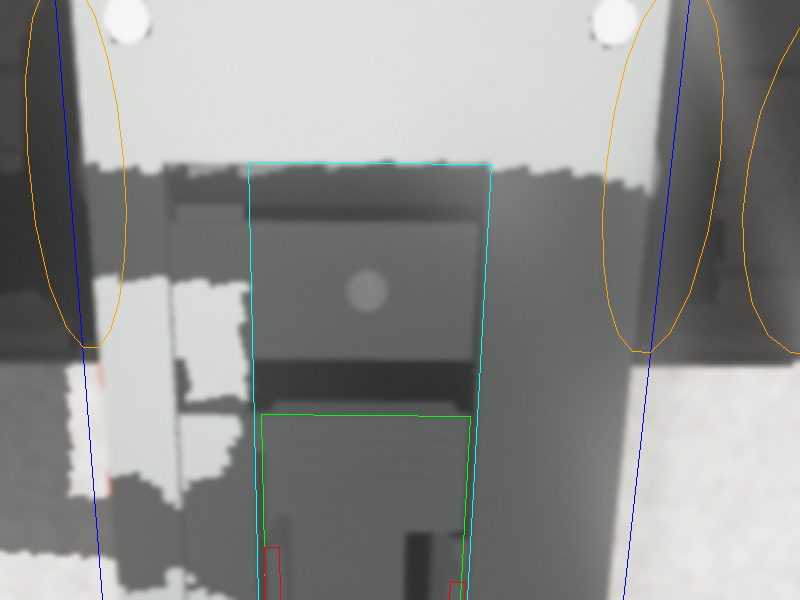

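View pics/w2c.png

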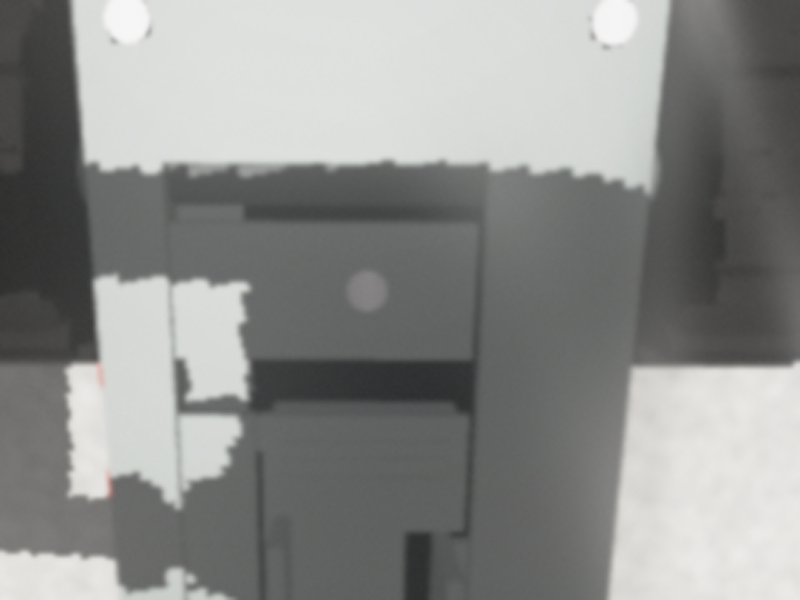

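```bash
python3 - <<'E'
from h import *
c=load("w2.npz"); s=600/210
e=ray(c,np.array([[360,360],[362,412],[367,402]])/s+[160,40],.086)
p=(.5032,.0038,np.deg2rad(-101)); a=p[2]
for q in e: d=q[:2]-p[:2]; print((np.array([[np.cos(a),np.sin(a)],[-np.sin(a),np.cos(a)]])@d*1000).round(1))
E
python3 - <<'E'
import cv2
cv2.imwrite("pics/w2f.png",cv2.resize(cv2.imread("pics/w2.png")[170:420,90:470],None,fx=2.1,fy=2.1,interpolation=cv2.INTER_CUBIC))
E
```

```text
[-51.7  -1.2]
[-40.7  -0.7]
[-42.8   0.3]
```

View pics/w2f.png

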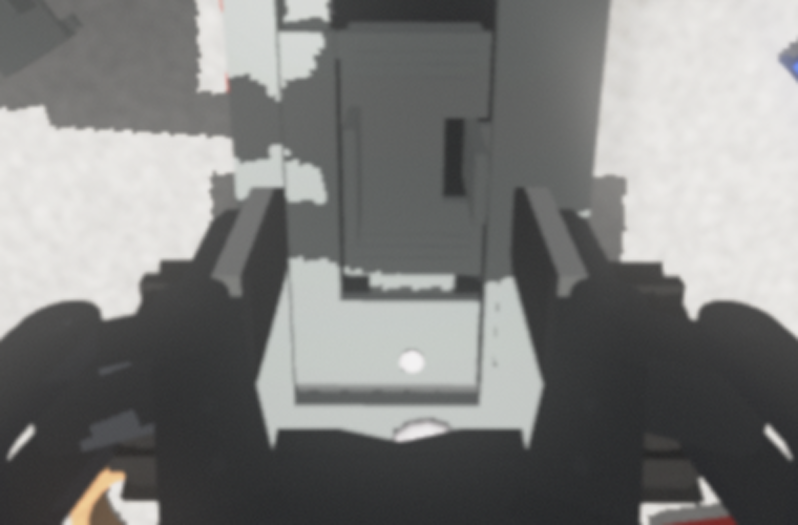

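```bash
python3 - <<'E'
from h import *
c=load("w2.npz"); m=c["mount"]
for uv in [(285,187),(513,187)]:
    for x in (.011,):
        u=cv2.undistortPoints(np.array([[np.array(uv)/2.1+[90,170]]]),c["intrinsics"],c["distortion"]).ravel()
        d=m[:3,:3]@[u[0],u[1],1]; t=(x-m[0,3])/d[0]; print((m[:3,3]+d*t)*1000)
E
```

```text
[ 11.         -24.40409468  -3.3394988 ]
[11.         26.35647262 -3.45289378]
```

The wrist view shows the pads at (285,187)/(513,187) in the crop: a 50.8 mm gap at opening 0.602, so opening is linear in width. The tool sits 1 mm off the camera's centre line. The cover outline matches the model, and the gap behind it gives about 11 mm of travel to the stop.

Call:
{"fn": "arm_command", "kwargs": {"motion": "-0.018 0.01 0.015 0 0 0.004 0.54; -0.018 0.008 0.015 0 0 0.004 0.54; 0 0 0 0 0 0 0.54; 0 0 0 0 0 0 0.54"}}

```text
time_s: 3.9
eef_pos: [0.503, 0.0019, 0.1304]
eef_rot: [0.0, 0.772, 0.636, 0.001]
wrist_force: [0.0, -0.0, 0.5]
opening: 0.543
```

```bash
python3 plan.py 0.5022 0.004 0.095 -11 1
```

```text
t 3.9 F [ 0.04 -0.01  0.46] op 0.5433
0.009 -0.006 0.177 0.002 -0.001 -0.0
```

Call:
{"fn": "arm_command", "kwargs": {"motion": "0.004 -0.003 0.04 0.001 0 0 0.53; 0.003 -0.002 0.04 0.001 0 0 0.53; 0 0 0.04 0 0 0 0.53; 0 0 0.03 0 0 0 0.53; 0 0 0.01 0 0 0 0.53; 0 0 0 0 0 0 0.53; 0 0 0 0 0 0 0.53"}}

```text
time_s: 4.48
eef_pos: [0.5021, 0.003, 0.0945]
eef_rot: [-0.001, 0.772, 0.635, 0.0]
wrist_force: [0.1, -0.7, -0.4]
opening: 0.533
```

```bash
python3 plan.py 0.5022 0.004 0.090 -11 1; python3 snap.py w3;  python3 - <<'E'
import cv2
cv2.imwrite("pics/w3f.png",cv2.resize(cv2.imread("pics/w3.png")[150:350,150:410],None,fx=3,fy=3,interpolation=cv2.INTER_CUBIC))
E
```

```text
t 4.4833 F [ 0.11 -0.7  -0.42] op 0.5325
0.005 -0.0 0.023 -0.001 -0.001 -0.002
4.4833 [0.5021 0.003  0.0945] [-0.001  0.772  0.635  0.   ] [ 0.11 -0.7  -0.42] 0.5325256956075917
```

View pics/w3f.png

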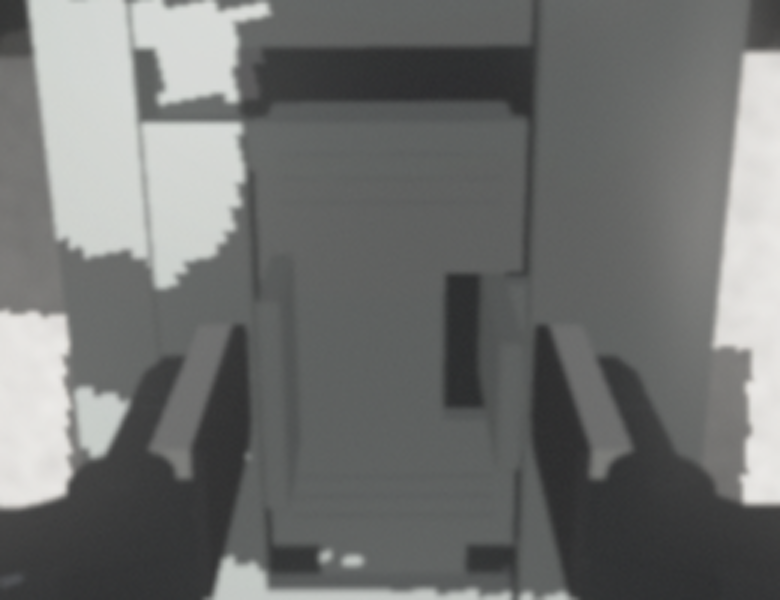

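The ridge's outer face is at about (263,325) and the tab's outer face at about (521,345). The pads at 245 and 537 straddle them centrally, about 2 mm too far towards the cab.

Call:
{"fn": "arm_command", "kwargs": {"motion": "0.005 0 0.015 0 0 0 0.5; 0.004 0 0.012 0 0 0 0.5; 0 0 0.004 0 0 0 0.5; 0 0 0 0 0 0 0.5; 0 0 0 0 0 0 0.5"}}

```text
time_s: 4.95
eef_pos: [0.5033, 0.0049, 0.0888]
eef_rot: [0.0, 0.772, 0.636, 0.001]
wrist_force: [0.1, 0.0, 0.9]
opening: 0.5
```

```bash
cat > st.py <<'E'
from h import *
from bench import *
o=get_obs(); T=toolpose(o); a=np.deg2rad(-101); Rw=np.array([[np.cos(a),np.sin(a),0],[-np.sin(a),np.cos(a),0],[0,0,1]])
print("t",round(o["time_s"],2),"truck-frame TCP mm",(Rw@(o["eef_pos"]-[.5022,.004,0])*1000).round(2),"F truck",(Rw@o["wrist_force"]).round(2),"M",(Rw@o["torque"]).round(2),"width",round(o["opening"]*85,2), "toolrot",np.rad2deg(R.from_matrix(T[:3,:3]).as_rotvec()).round(2))
E
python3 st.py; python3 plan.py .5018 .006 .089 -11 1
```

```text
t 4.95 truck-frame TCP mm [-1.11  0.92 88.76] F truck [-0.06  0.11  0.85] M [-0.04  0.02 -0.01] width 42.54 toolrot [1.3895e+02 1.1440e+02 1.3000e-01]
t 4.95 F [0.12 0.04 0.85] op 0.5004
0.004 -0.008 -0.001 0.001 -0.001 -0.001
```

Call:
{"fn": "arm_command", "kwargs": {"motion": "0 -0.004 0 0 0 0 0.48; 0 -0.002 0 0 0 0 0.475; 0 0 0 0 0 0 0.47; 0 0 0 0 0 0 0.47"}}

```text
time_s: 5.28
eef_pos: [0.5024, 0.0051, 0.0892]
eef_rot: [0.001, 0.772, 0.636, 0.001]
wrist_force: [0.3, -0.3, -0.7]
opening: 0.469
```

```bash
python3 st.py; python3 snap.py w4;  python3 - <<'E'
import cv2
cv2.imwrite("pics/w4f.png",cv2.resize(cv2.imread("pics/w4.png")[150:350,150:410],None,fx=3,fy=3,interpolation=cv2.INTER_CUBIC))
E
```

```text
t 5.28 truck-frame TCP mm [-1.100e+00 -1.000e-02  8.922e+01] F truck [ 0.24  0.36 -0.73] M [-0.03 -0.01  0.01] width 39.87 toolrot [138.91 114.37   0.19]
5.2833 [0.5024 0.0051 0.0892] [0.001 0.772 0.636 0.001] [ 0.31 -0.3  -0.73] 0.46911327353388665
```

View pics/w4f.png

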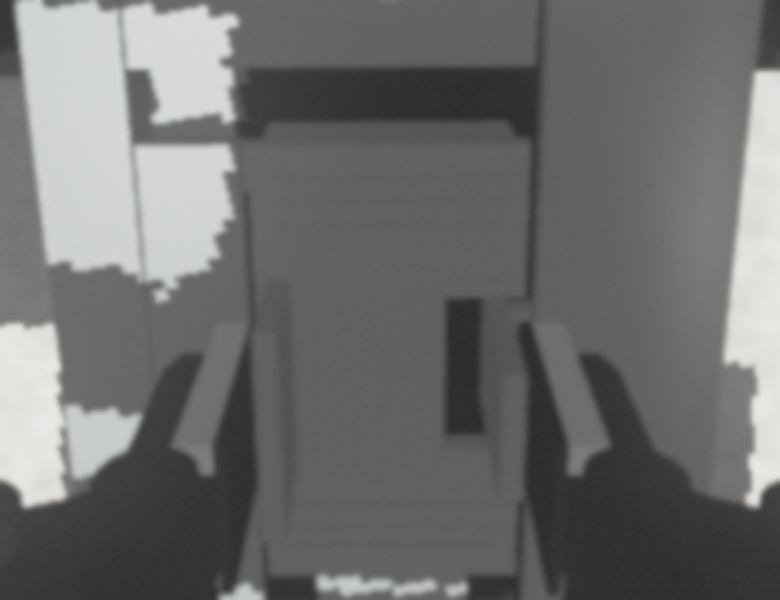

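Call:
{"fn": "arm_command", "kwargs": {"motion": "0 -0.002 0 0 0 0 0.459; 0 -0.003 0 0 0 0 0.447; 0 0 0 0 0 0 0.447; 0 0 0 0 0 0 0.447"}}

```text
time_s: 5.67
eef_pos: [0.5015, 0.0053, 0.0895]
eef_rot: [0.001, 0.772, 0.636, 0.001]
wrist_force: [0.8, 0.4, 0.1]
opening: 0.451
```

```bash
python3 st.py
```

```text
t 5.67 truck-frame TCP mm [-1.09 -0.94 89.52] F truck [-0.51  0.76  0.13] M [0.01 0.01 0.01] width 38.36 toolrot [138.89 114.35   0.21]
```

Call:
{"fn": "arm_command", "kwargs": {"motion": "0 -0.002 0 0 0 0 0.437; 0 -0.003 0 0 0 0 0.427; 0 0 0 0 0 0 0.427; 0 0 0 0 0 0 0.427"}}

```text
time_s: 6.0
eef_pos: [0.5006, 0.0054, 0.0897]
eef_rot: [0.001, 0.772, 0.636, 0.001]
wrist_force: [-0.9, 0.5, 0.7]
opening: 0.428
```

```bash
python3 st.py
```

```text
t 6.0 truck-frame TCP mm [-1.07 -1.8  89.73] F truck [-0.32 -0.96  0.67] M [-0.07  0.   -0.01] width 36.4 toolrot [138.87 114.33   0.25]
```

Call:
{"fn": "arm_command", "kwargs": {"motion": "0 -0.002 0 0 0 0 0.419; 0 -0.002 0 0 0 0 0.412; 0 0 0.003 0 0 0 0.411; 0 0 0 0 0 0 0.41"}}

```text
time_s: 6.33
eef_pos: [0.5001, 0.0055, 0.09]
eef_rot: [0.001, 0.772, 0.636, 0.001]
wrist_force: [0.1, -0.7, -0.5]
opening: 0.416
```

```bash
python3 st.py; python3 snap.py w5;  python3 - <<'E'
import cv2
cv2.imwrite("pics/w5f.png",cv2.resize(cv2.imread("pics/w5.png")[150:350,150:410],None,fx=3,fy=3,interpolation=cv2.INTER_CUBIC))
E
```

```text
t 6.33 truck-frame TCP mm [-1.09 -2.36 89.97] F truck [ 0.68  0.22 -0.52] M [-0.    0.03  0.07] width 35.33 toolrot [138.84 114.33   0.27]
6.3333 [0.5001 0.0055 0.09  ] [0.001 0.772 0.636 0.001] [ 0.09 -0.71 -0.52] 0.4156962448500089
```

View pics/w5f.png

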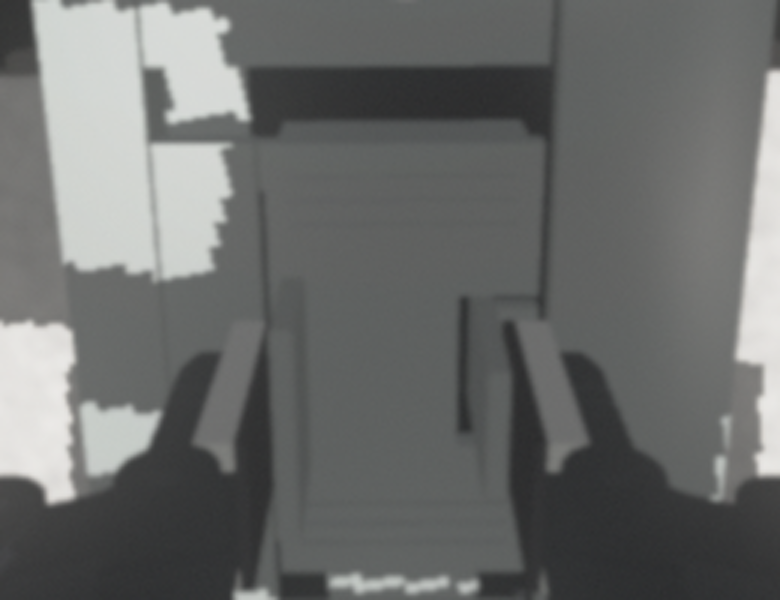

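Call:
{"fn": "arm_command", "kwargs": {"motion": "0 -0.001 0 0 0 0 0.409; 0 0 0.001 0 0 0 0.409; 0 0 0 0 0 0 0.409"}}

```text
time_s: 6.63
eef_pos: [0.5001, 0.0055, 0.0899]
eef_rot: [0.001, 0.772, 0.636, 0.002]
wrist_force: [-0.4, -0.1, 1.4]
opening: 0.408
```

```bash
python3 st.py
```

```text
t 6.63 truck-frame TCP mm [-1.12 -2.38 89.87] F truck [ 0.21 -0.4   1.45] M [-0.1   0.03  0.05] width 34.65 toolrot [138.82 114.31   0.31]
```

```bash
python3 snap.py w6; python3 st.py;  python3 - <<'E'
import cv2,numpy as np
a=cv2.imread("pics/w5.png")[230:310,225:345];b=cv2.imread("pics/w6.png")[230:310,225:345]
f=lambda i:cv2.resize(i,None,fx=6,fy=3.7,interpolation=cv2.INTER_CUBIC)
cv2.imwrite("pics/w6f.png",np.vstack([f(a),f(b)]))
E
```

```text
6.6333 [0.5001 0.0055 0.0899] [0.001 0.772 0.636 0.002] [-0.43 -0.13  1.45] 0.40760332252657916
t 6.68 truck-frame TCP mm [-1.1  -2.37 89.88] F truck [ 0.23 -1.61  4.03] M [-0.27 -0.   -0.  ] width 34.63 toolrot [138.82 114.31   0.3 ]
```

View pics/w6f.png

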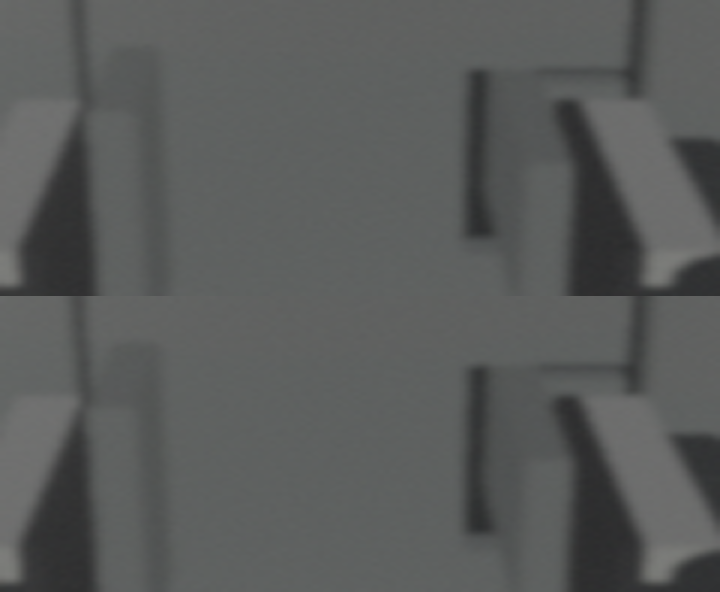

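```bash
python3 st.py; python3 - <<'E'
from h import *
def un(n,uv,x,z=None):
    c=load(n+".npz"); m=c["mount"]
    u=cv2.undistortPoints(np.array([[uv]],float),c["intrinsics"],c["distortion"]).ravel()
    d=m[:3,:3]@[u[0],u[1],1]; t=(x-m[0,3])/d[0]; return ((m[:3,3]+d*t)*1000).round(2)
o=np.array([150,150])
for n,l,r in [("w3",(245,325),(537,325)),("w4",(247,322),(533,322)),("w5",(264,321),(515,321))]:
    print(n,un(n,np.array(l)/3+o,.011),un(n,np.array(r)/3+o,.011))
E
python3 - <<'E'
import cv2,numpy as np
f=lambda i:cv2.resize(i,None,fx=6,fy=3.7,interpolation=cv2.INTER_CUBIC)
L=[cv2.imread(f"pics/w{k}.png")[230:310,220:350] for k in (4,6)]
cv2.imwrite("pics/cmp.png",cv2.convertScaleAbs(np.vstack([f(i) for i in L]),alpha=1.8))
E
```

```text
t 6.68 truck-frame TCP mm [-1.1  -2.37 89.88] F truck [ 0.23 -1.61  4.03] M [-0.27 -0.   -0.  ] width 34.63 toolrot [138.82 114.31   0.3 ]
w3 [ 11.   -21.75  -2.59] [11.   23.98 -2.69]
w4 [ 11.   -21.58  -1.55] [11.   23.5  -1.65]
w5 [ 11.   -18.95  -1.2 ] [11.   20.7  -1.29]
```

View pics/cmp.png

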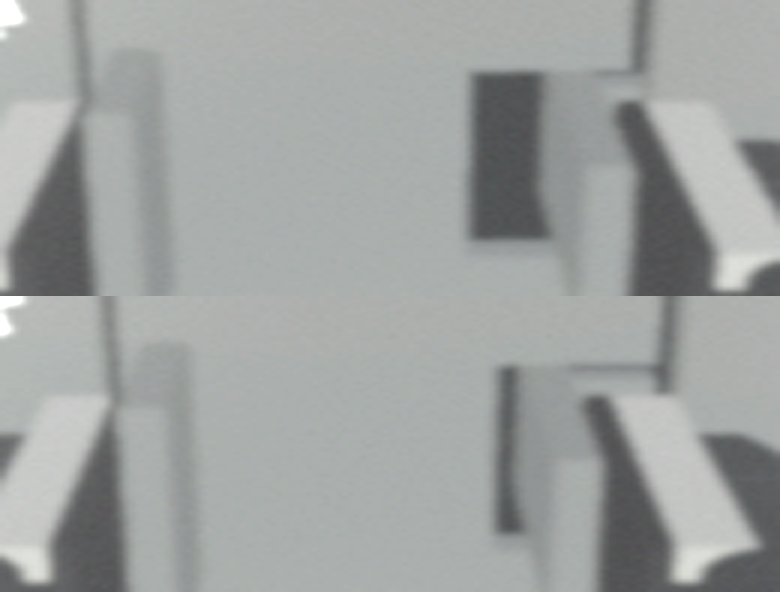

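Call:
{"fn": "arm_command", "kwargs": {"motion": "0 0 -0.001 0 0 0 0.408; 0 0 0 0 0 0 0.408"}}

```text
time_s: 6.85
eef_pos: [0.5001, 0.0055, 0.0899]
eef_rot: [0.001, 0.772, 0.636, 0.002]
wrist_force: [-2.0, 0.1, 3.4]
opening: 0.407
```

```bash
python3 st.py
```

```text
t 6.85 truck-frame TCP mm [-1.08 -2.39 89.9 ] F truck [ 0.27 -1.99  3.44] M [-0.21  0.02 -0.01] width 34.57 toolrot [138.83 114.31   0.3 ]
```

Call:
{"fn": "arm_command", "kwargs": {"motion": "0 -0.002 -0.002 0 0 0 0.403; 0 0 0 0 0 0 0.402; 0 0 0 0 0 0 0.402"}}

```text
time_s: 7.1
eef_pos: [0.4994, 0.0057, 0.0899]
eef_rot: [0.001, 0.772, 0.636, 0.002]
wrist_force: [-0.5, -0.5, 2.7]
opening: 0.403
```

```bash
python3 st.py; python3 snap.py w7; python3 - <<'E'
import cv2,numpy as np
f=lambda i:cv2.resize(i,None,fx=6,fy=3.7,interpolation=cv2.INTER_CUBIC)
L=[cv2.imread(f"pics/w{k}.png")[230:310,220:350] for k in (6,7)]
cv2.imwrite("pics/cmp2.png",cv2.convertScaleAbs(np.vstack([f(i) for i in L]),alpha=1.8))
E
```

```text
t 7.1 truck-frame TCP mm [-1.14 -3.04 89.93] F truck [ 0.55 -0.4   2.7 ] M [-0.1   0.    0.02] width 34.29 toolrot [138.84 114.33   0.28]
7.1 [0.4994 0.0057 0.0899] [0.001 0.772 0.636 0.002] [-0.49 -0.47  2.7 ] 0.40345330505176863
```

View pics/cmp2.png

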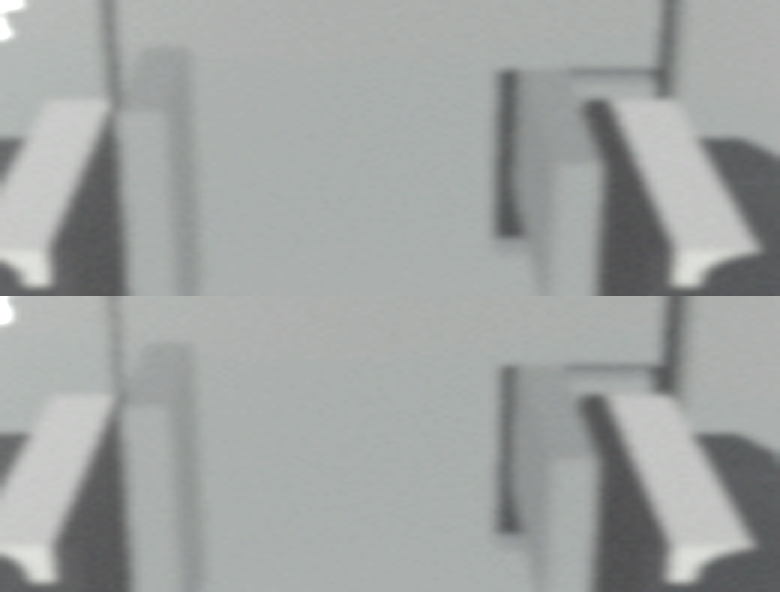

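Call:
{"fn": "arm_command", "kwargs": {"motion": "0 -0.001 -0.001 0 0 0 0.399; 0 0 0 0 0 0 0.398; 0 0 0 0 0 0 0.398"}}

```text
time_s: 7.4
eef_pos: [0.4992, 0.0057, 0.09]
eef_rot: [0.001, 0.772, 0.636, 0.002]
wrist_force: [-1.5, -0.0, 1.7]
opening: 0.399
```

```bash
python3 st.py; python3 snap.py w8; python3 - <<'E'
import cv2,numpy as np
f=lambda i:cv2.resize(i,None,fx=6,fy=3.7,interpolation=cv2.INTER_CUBIC)
L=[cv2.imread(f"pics/w{k}.png")[230:310,220:350] for k in (7,8)]
cv2.imwrite("pics/cmp3.png",cv2.convertScaleAbs(np.vstack([f(i) for i in L]),alpha=1.8))
for k in (4,6,7,8):
    g=cv2.cvtColor(cv2.imread(f"pics/w{k}.png"),cv2.COLOR_BGR2GRAY).astype(float)
    r=g[290:306].mean(0); print(k,r[232:246].round().astype(int),r[310:330].round().astype(int)); r=g[255:280].mean(0); print("  slot",r[292:316].round().astype(int))
E
```

```text
t 7.4 truck-frame TCP mm [-1.11 -3.3  89.98] F truck [ 0.3  -1.47  1.65] M [-0.09 -0.04 -0.01] width 33.93 toolrot [138.85 114.32   0.28]
7.4 [0.4992 0.0057 0.09  ] [0.001 0.772 0.636 0.002] [-1.5  -0.01  1.65] 0.3991260250151894
4 [50 52 61 77 89 95 96 96 96 96 94 91 86 84] [80 83 85 85 83 84 86 91 94 95 96 95 95 92 84 69 54 47 46 46]
  slot [96 96 96 96 94 88 72 55 47 47 46 46 46 46 46 46 48 57 70 78 81 82 82 83]
6 [51 50 50 50 49 49 50 54 67 84 93 96 96 96] [84 87 91 94 95 96 96 94 90 77 61 50 46 46 46 46 46 47 48 51]
  slot [96 96 96 96 96 96 96 96 95 91 79 62 55 62 73 80 82 83 83 85 86 87 88 88]
7 [53 51 50 49 49 50 49 50 57 73 87 94 96 96] [86 90 93 95 96 95 95 92 83 67 52 47 46 46 46 46 47 48 50 55]
  slot [96 96 96 96 96 96 96 96 96 94 88 73 63 69 78 81 82 83 84 86 87 88 88 87]
8 [54 52 51 50 49 50 49 50 53 66 83 93 96 97] [87 91 94 95 96 95 95 89 76 60 49 46 46 46 46 46 47 48 51 60]
  slot [96 96 96 96 95 95 96 96 96 95 90 78 69 73 79 82 83 83 84 86 87 88 88 87]
```

View pics/cmp3.png

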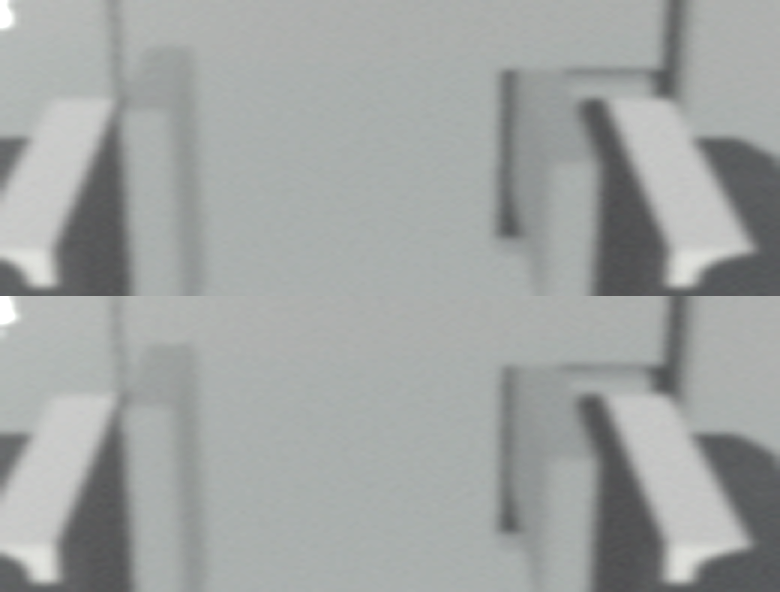

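Sub-pixel pad edges give a pinch width of about 34.1 mm, so the tab is pressed about 5.7 mm with little side force. Next I draw the cover rearward.

Call:
{"fn": "arm_command", "kwargs": {"motion": "0.006 -0.0005 0 0 0 0 0.4; 0.006 0 0 0 0 0 0.4; 0.006 0 0 0 0 0 0.4; 0.006 0 0 0 0 0 0.4; 0.004 0 0 0 0 0 0.4"}}

```text
time_s: 7.87
eef_pos: [0.5005, 0.0111, 0.09]
eef_rot: [0.002, 0.772, 0.635, 0.001]
wrist_force: [-0.3, -1.4, 1.4]
opening: 0.401
```

```bash
python3 st.py
```

```text
t 7.87 truck-frame TCP mm [-6.61 -3.02 90.02] F truck [ 1.39 -0.01  1.42] M [ 0.01 -0.19  0.05] width 34.09 toolrot [138.82 114.25   0.27]
```

Call:
{"fn": "arm_command", "kwargs": {"motion": "0.005 -0.001 0 0 0 0 0.4; 0.005 0 0 0 0 0 0.4; 0.004 0 0 0 0 0 0.4; 0 0 0 0 0 0 0.4"}}

```text
time_s: 8.2
eef_pos: [0.501, 0.0144, 0.09]
eef_rot: [0.002, 0.772, 0.636, 0.002]
wrist_force: [-0.9, 0.6, 0.8]
opening: 0.399
```

```bash
python3 st.py; python3 snap.py w9; python3 - <<'E'
import cv2,numpy as np
cv2.imwrite("pics/w9f.png",cv2.resize(cv2.imread("pics/w9.png")[150:350,150:410],None,fx=3,fy=3,interpolation=cv2.INTER_CUBIC))
E
```

```text
t 8.2 truck-frame TCP mm [-9.94 -3.19 89.99] F truck [-0.46 -1.01  0.77] M [ 0.01 -0.11 -0.03] width 33.88 toolrot [138.79 114.27   0.27]
8.2 [0.501  0.0144 0.09  ] [0.002 0.772 0.636 0.002] [-0.91  0.64  0.77] 0.3985968173837676
```

View pics/w9f.png

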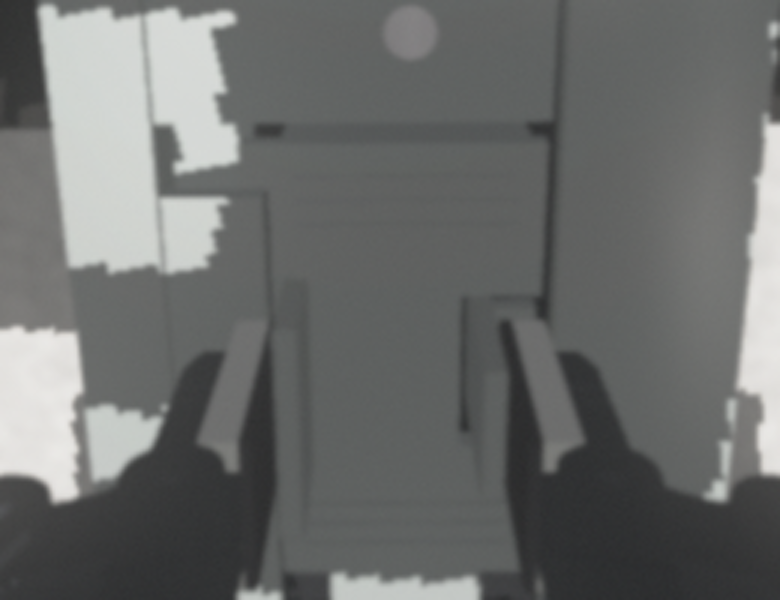

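Call:
{"fn": "arm_command", "kwargs": {"motion": "0.004 0 0 0 0 0 0.4; 0.003 0 0 0 0 0 0.4; 0 0 0 0 0 0 0.4"}}

```text
time_s: 8.5
eef_pos: [0.5013, 0.0158, 0.09]
eef_rot: [0.002, 0.772, 0.636, 0.002]
wrist_force: [0.6, 0.1, 0.6]
opening: 0.4
```

```bash
python3 st.py
```

```text
t 8.5 truck-frame TCP mm [-11.45  -3.17  90.01] F truck [-0.16  0.57  0.63] M [ 0.04 -0.04  0.02] width 34.02 toolrot [138.8  114.27   0.28]
```

Call:
{"fn": "arm_command", "kwargs": {"motion": "0.003 0 0 0 0 0 0.4; 0 0 0 0 0 0 0.4"}}

```text
time_s: 8.67
eef_pos: [0.5014, 0.0165, 0.09]
eef_rot: [0.002, 0.772, 0.636, 0.002]
wrist_force: [-0.2, 0.2, 0.8]
opening: 0.4
```

```bash
python3 st.py
```

```text
t 8.67 truck-frame TCP mm [-12.07  -3.17  90.01] F truck [-0.21 -0.23  0.78] M [0.04 0.03 0.02] width 34.0 toolrot [138.81 114.26   0.28]
```

Call:
{"fn": "arm_command", "kwargs": {"motion": "0.003 0 0 0 0 0 0.4; 0 0 0 0 0 0 0.4"}}

```text
time_s: 8.83
eef_pos: [0.5015, 0.0172, 0.09]
eef_rot: [0.002, 0.772, 0.636, 0.002]
wrist_force: [-0.5, 1.0, 1.2]
opening: 0.403
```

```bash
python3 st.py
```

```text
t 8.83 truck-frame TCP mm [-12.78  -3.21  89.98] F truck [-0.91 -0.73  1.15] M [ 0.   -0.02 -0.04] width 34.25 toolrot [138.82 114.26   0.28]
```

Call:
{"fn": "arm_command", "kwargs": {"motion": "0.002 0 0 0 0 0 0.4; 0 0 0 0 0 0 0.4"}}

```text
time_s: 9.0
eef_pos: [0.5016, 0.0176, 0.09]
eef_rot: [0.002, 0.772, 0.636, 0.002]
wrist_force: [-0.3, -1.5, 0.4]
opening: 0.4
```

```bash
python3 st.py;python3 snap.py w10; python3 - <<'E'
import cv2,numpy as np
cv2.imwrite("pics/w10f.png",cv2.resize(cv2.imread("pics/w10.png")[150:350,150:410],None,fx=3,fy=3,interpolation=cv2.INTER_CUBIC))
E
```

```text
t 9.0 truck-frame TCP mm [-13.2   -3.19  89.98] F truck [ 1.54 -0.01  0.42] M [ 0.02 -0.15  0.02] width 34.02 toolrot [138.81 114.27   0.28]
9.0 [0.5016 0.0176 0.09  ] [0.002 0.772 0.636 0.002] [-0.31 -1.51  0.42] 0.40024494505985936
```

View pics/w10f.png

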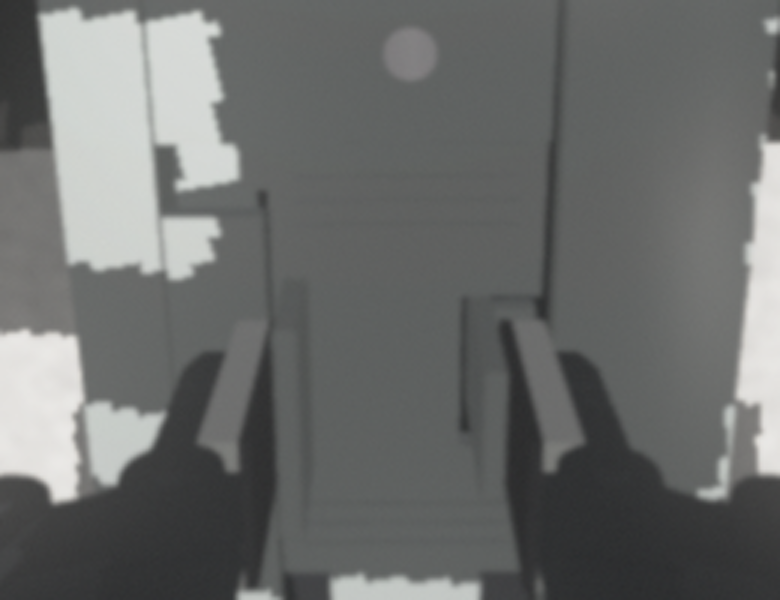

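Call:
{"fn": "arm_command", "kwargs": {"motion": "0.002 0 0 0 0 0 0.4; 0 0 0 0 0 0 0.4"}}

```text
time_s: 9.22
eef_pos: [0.5016, 0.0175, 0.09]
eef_rot: [0.002, 0.772, 0.636, 0.001]
wrist_force: [-0.5, -0.2, 0.7]
opening: 0.4
```

```bash
python3 st.py
```

```text
t 9.22 truck-frame TCP mm [-13.17  -3.17  90.  ] F truck [ 0.33 -0.44  0.66] M [-0.02  0.01  0.03] width 33.97 toolrot [138.78 114.26   0.22]
```

Call:
{"fn": "arm_command", "kwargs": {"motion": "0.003 0 0 0 0 0 0.4"}}

```text
time_s: 9.3
eef_pos: [0.5017, 0.0176, 0.0901]
eef_rot: [0.002, 0.772, 0.636, 0.001]
wrist_force: [-1.6, -5.5, 1.8]
opening: 0.402
```

```bash
python3 st.py
```

```text
t 9.3 truck-frame TCP mm [-13.28  -3.12  90.06] F truck [ 5.68 -0.55  1.76] M [-0.13 -0.92  0.07] width 34.2 toolrot [138.74 114.25   0.15]
```

Stop felt: 5.7 N with no further travel, after about 12.1 mm. I ease off and lift straight up slowly.

Call:
{"fn": "arm_command", "kwargs": {"motion": "-0.001 0 0 0 0 0 0.4; 0 0 -0.004 0 0 0 0.4; 0 0 -0.004 0 0 0 0.4; 0 0 -0.004 0 0 0 0.4; 0 0 0 0 0 0 0.4"}}

```text
time_s: 9.72
eef_pos: [0.501, 0.0178, 0.0918]
eef_rot: [0.002, 0.772, 0.636, 0.001]
wrist_force: [0.3, -1.4, 0.1]
opening: 0.402
```

```bash
python3 st.py
```

```text
t 9.72 truck-frame TCP mm [-13.27  -3.83  91.82] F truck [1.31 0.51 0.11] M [ 0.12 -0.37 -0.03] width 34.17 toolrot [1.3881e+02 1.1429e+02 9.0000e-02]
```

Call:
{"fn": "arm_command", "kwargs": {"motion": "0 0.002 -0.006 0 0 0 0.4; 0 0 -0.008 0 0 0 0.4; 0 0 -0.008 0 0 0 0.4; 0 0 -0.008 0 0 0 0.4; 0 0 0 0 0 0 0.4"}}

```text
time_s: 10.13
eef_pos: [0.5008, 0.0178, 0.098]
eef_rot: [0.001, 0.772, 0.636, 0.0]
wrist_force: [-0.7, -1.8, -2.1]
opening: 0.405
```

```bash
python3 st.py;python3 snap.py w11; python3 - <<'E'
import cv2,numpy as np
cv2.imwrite("pics/w11f.png",cv2.resize(cv2.imread("pics/w11.png")[150:350,150:410],None,fx=3,fy=3,interpolation=cv2.INTER_CUBIC))
E
```

```text
t 10.13 truck-frame TCP mm [-13.3   -4.05  98.03] F truck [ 1.85 -0.36 -2.12] M [-0.04 -0.38  0.04] width 34.4 toolrot [1.3885e+02 1.1434e+02 1.0000e-02]
10.1333 [0.5008 0.0178 0.098 ] [0.001 0.772 0.636 0.   ] [-0.71 -1.75 -2.12] 0.404672420330453
```

View pics/w11f.png

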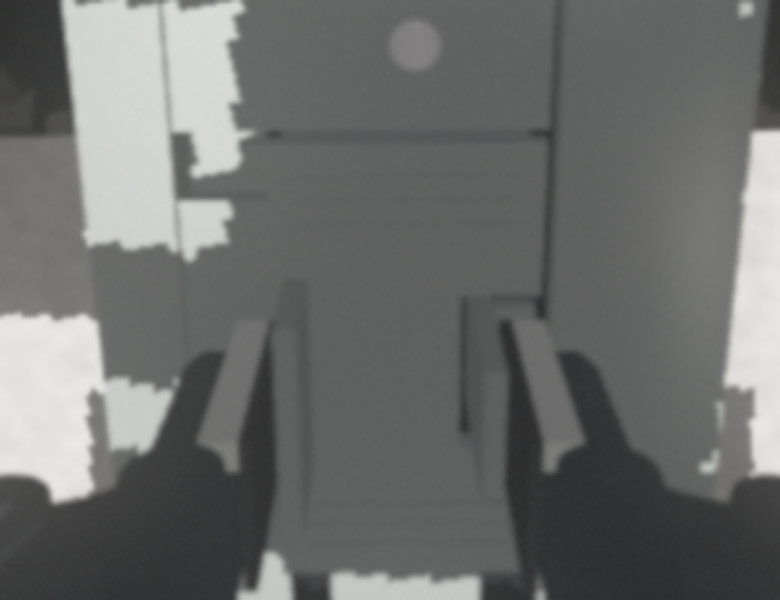

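Call:
{"fn": "arm_command", "kwargs": {"motion": "-0.002 0.001 -0.01 0 0 0 0.4; -0.001 0 -0.01 0 0 0 0.4; 0 0 -0.015 0 0 0 0.4; 0 0 -0.015 0 0 0 0.4; 0 0 0 0 0 0 0.4"}}

```text
time_s: 10.6
eef_pos: [0.5013, 0.0181, 0.1094]
eef_rot: [0.001, 0.772, 0.636, 0.001]
wrist_force: [-0.5, 0.0, -0.3]
opening: 0.399
```

```bash
python3 st.py
```

```text
t 10.6 truck-frame TCP mm [-13.63  -3.59 109.35] F truck [ 0.06 -0.45 -0.25] M [ 0.06  0.01 -0.01] width 33.89 toolrot [138.9  114.34   0.19]
```

Free. Up to clear the wheels, with the tray measured meanwhile.

Call:
{"fn": "arm_command", "kwargs": {"motion": "0 0 -0.04 0 0 0 0.4; 0 0 -0.06 0 0 0 0.4; 0 0 -0.07 0 0 0 0.4; 0 0 -0.07 0 0 0 0.4; 0 0 -0.07 0 0 0 0.4; 0 0 -0.06 0 0 0 0.4; 0 0 -0.04 0 0 0 0.4; 0 0 0 0 0 0 0.4"}}

```text
time_s: 11.27
eef_pos: [0.5007, 0.0186, 0.1984]
eef_rot: [0.001, 0.772, 0.636, 0.001]
wrist_force: [-0.0, 0.6, -1.2]
opening: 0.404
```

```bash
python3 st.py;python3 snap.py w12; python3 - <<'E'
import cv2,numpy as np
cv2.imwrite("pics/w12f.png",cv2.imread("pics/w12.png"))
from h import *
c=load("top0.npz"); im=np.ascontiguousarray(c["img"][190:310,390:500,::-1])
im=cv2.resize(im,None,fx=5,fy=5,interpolation=cv2.INTER_CUBIC)
p=(.481,-.330,np.deg2rad(7.9))
for X,Y,z in((105,80,25),(101,76,25),(101,76,4)): draw(c,im,tw(p,[[X,Y,z],[X,-Y,z],[-X,-Y,z],[-X,Y,z]]),(0,0,255),5,(390,190))
draw(c,im,tw(p,[[63.5,25,14],[63.5,-25,14],[92.5,-25,14],[92.5,25,14]]),(255,0,0),5,(390,190))
cv2.imwrite("pics/tray.png",im)
E
```

```text
t 11.27 truck-frame TCP mm [-14.08  -4.26 198.42] F truck [-0.55 -0.11 -1.2 ] M [-0.01  0.02  0.  ] width 34.34 toolrot [138.91 114.36   0.25]
11.2667 [0.5007 0.0186 0.1984] [0.001 0.772 0.636 0.001] [-0.    0.56 -1.2 ] 0.40398337530670414
```

View pics/w12f.png

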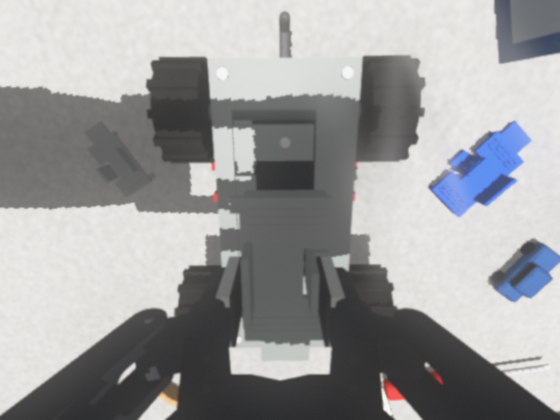

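View pics/tray.png

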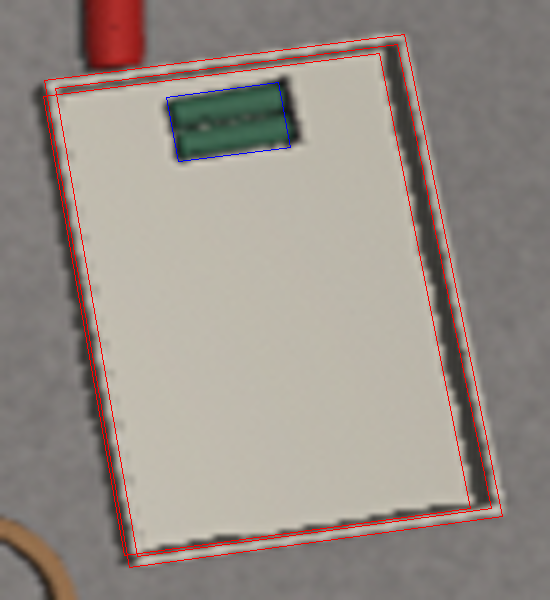

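Tray outline and cells fit the picture within about 1 mm. Cover is in the grip, level, truck recess open. Moving over the tray.

```bash
python3 plan.py .4617 -.3216 .16 7.9 18
```

```text
t 11.3167 F [ 0.51  0.42 -0.13] op 0.3992
-0.095 0.008 0.01 0.0 -0.0 -0.018
-0.095 0.006 0.01 0.0 -0.0 -0.018
-0.095 0.004 0.01 0.0 -0.0 -0.018
-0.095 0.002 0.01 0.0 -0.0 -0.018
-0.095 0.001 0.01 0.0 -0.0 -0.018
-0.095 -0.001 0.01 0.0 -0.0 -0.018
-0.095 -0.003 0.01 0.0 -0.0 -0.018
-0.095 -0.005 0.01 0.0 -0.0 -0.018
-0.095 -0.006 0.01 0.0 -0.0 -0.018
-0.095 -0.008 0.01 0.0 -0.0 -0.018
-0.095 -0.01 0.01 0.0 -0.0 -0.018
-0.094 -0.012 0.01 0.0 -0.0 -0.018
-0.094 -0.013 0.01 0.0 -0.0 -0.018
-0.094 -0.015 0.01 0.0 -0.0 -0.018
-0.094 -0.017 0.01 0.0 -0.0 -0.018
-0.093 -0.019 0.01 0.0 -0.0 -0.018
-0.093 -0.02 0.01 0.0 -0.0 -0.018
-0.093 -0.022 0.01 0.0 -0.0 -0.018
```

Call:
{"fn": "arm_command", "kwargs": {"motion": "-0.03 0.004 0 0 0 -0.01 0.4; -0.06 0.006 0 0 0 -0.018 0.4; -0.09 0.004 0 0 0 -0.018 0.4; -0.095 0.002 0 0 0 -0.018 0.4; -0.095 0 0 0 0 -0.018 0.4; -0.095 -0.001 0 0 0 -0.018 0.4; -0.095 -0.003 0 0 0 -0.018 0.4; -0.095 -0.005 0 0 0 -0.018 0.4; -0.095 -0.006 0 0 0 -0.018 0.4; -0.095 -0.008 0 0 0 -0.018 0.4"}}

```text
time_s: 12.15
eef_pos: [0.4754, -0.1542, 0.1876]
eef_rot: [-0.007, 0.705, 0.71, -0.002]
wrist_force: [0.2, -0.6, -0.8]
opening: 0.401
```

```bash
python3 plan.py .4617 -.3216 .16 7.9 10
```

```text
t 12.15 F [ 0.17 -0.6  -0.79] op 0.4006
-0.084 -0.007 0.013 -0.001 -0.001 -0.013
-0.084 -0.008 0.013 -0.001 -0.001 -0.013
-0.083 -0.009 0.013 -0.001 -0.001 -0.013
-0.083 -0.011 0.013 -0.001 -0.001 -0.013
-0.083 -0.012 0.013 -0.001 -0.001 -0.013
-0.083 -0.013 0.014 -0.001 -0.001 -0.013
-0.083 -0.014 0.014 -0.001 -0.001 -0.013
-0.083 -0.015 0.014 -0.001 -0.001 -0.013
-0.082 -0.016 0.014 -0.001 -0.001 -0.013
-0.082 -0.017 0.014 -0.001 -0.001 -0.013
```

Call:
{"fn": "arm_command", "kwargs": {"motion": "-0.095 -0.007 0 0 0 -0.014 0.4; -0.095 -0.008 0.01 0 0 -0.014 0.4; -0.095 -0.009 0.01 0 0 -0.014 0.4; -0.095 -0.01 0.01 0 0 -0.014 0.4; -0.09 -0.012 0.01 0 0 -0.014 0.4; -0.08 -0.013 0.01 0 0 -0.014 0.4; -0.07 -0.012 0.01 0 0 -0.014 0.4; -0.05 -0.01 0 0 0 -0.01 0.4; -0.02 -0.006 0 0 0 0 0.4; 0 0 0 0 0 0 0.4"}}

```text
time_s: 12.98
eef_pos: [0.456, -0.3038, 0.1616]
eef_rot: [-0.017, 0.661, 0.75, -0.002]
wrist_force: [-0.6, 1.2, -0.8]
opening: 0.401
```

```bash
python3 plan.py .4617 -.3216 .10 7.9 4
```

```text
t 12.9833 F [-0.62  1.17 -0.77] op 0.4006
-0.025 0.006 0.076 -0.006 -0.005 -0.003
-0.024 0.006 0.076 -0.006 -0.005 -0.003
-0.024 0.005 0.077 -0.006 -0.005 -0.003
-0.023 0.005 0.077 -0.006 -0.005 -0.003
```

Call:
{"fn": "arm_command", "kwargs": {"motion": "-0.025 0.006 0.06 -0.006 -0.005 -0.003 0.4; -0.025 0.006 0.06 -0.006 -0.005 -0.003 0.4; -0.024 0.005 0.06 -0.006 -0.005 -0.003 0.4; -0.02 0.005 0.06 -0.006 -0.005 -0.003 0.4; 0 0 0.03 0 0 0 0.4; 0 0 0 0 0 0 0.4; 0 0 0 0 0 0 0.4"}}

```text
time_s: 13.57
eef_pos: [0.4608, -0.3177, 0.1028]
eef_rot: [-0.003, 0.656, 0.755, 0.001]
wrist_force: [0.1, 0.4, -1.1]
opening: 0.403
```

```bash
python3 plan.py .4617 -.3216 .05 7.9 4
```

```text
t 13.5667 F [ 0.12  0.35 -1.05] op 0.4034
-0.005 0.001 0.066 -0.0 -0.001 0.0
-0.005 0.001 0.066 -0.0 -0.001 0.0
-0.005 0.001 0.066 -0.0 -0.001 0.0
-0.005 0.0 0.066 -0.0 -0.001 0.0
```

Call:
{"fn": "arm_command", "kwargs": {"motion": "-0.005 0.001 0.05 0 -0.002 0 0.4; -0.005 0.001 0.06 0 -0.002 0 0.4; -0.005 0 0.06 0 -0.001 0 0.4; -0.003 0 0.05 0 0 0 0.4; 0 0 0.03 0 0 0 0.4; 0 0 0.01 0 0 0 0.4; 0 0 0 0 0 0 0.4"}}

```text
time_s: 14.15
eef_pos: [0.4629, -0.3208, 0.0475]
eef_rot: [0.001, 0.656, 0.755, -0.001]
wrist_force: [-0.9, -0.5, -0.1]
opening: 0.401
```

```bash
python3 plan.py .4617 -.3216 .022 7.9 1; python3 snap.py w13; python3 - <<'E'
from bench import *; import cv2
c=camera("scene"); cv2.imwrite("pics/scene1.png",cv2.resize(c["img"][110:240,100:300,::-1],None,fx=4,fy=4,interpolation=cv2.INTER_CUBIC))
E
```

```text
t 14.15 F [-0.9  -0.53 -0.1 ] op 0.401
-0.003 -0.006 0.128 0.0 0.002 0.003
14.15 [ 0.4629 -0.3208  0.0475] [ 0.001  0.656  0.755 -0.001] [-0.9  -0.53 -0.1 ] 0.4009704012680015
```

View pics/w13.png

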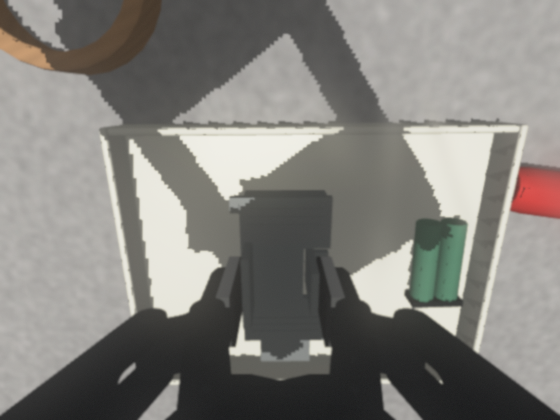

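View pics/scene1.png

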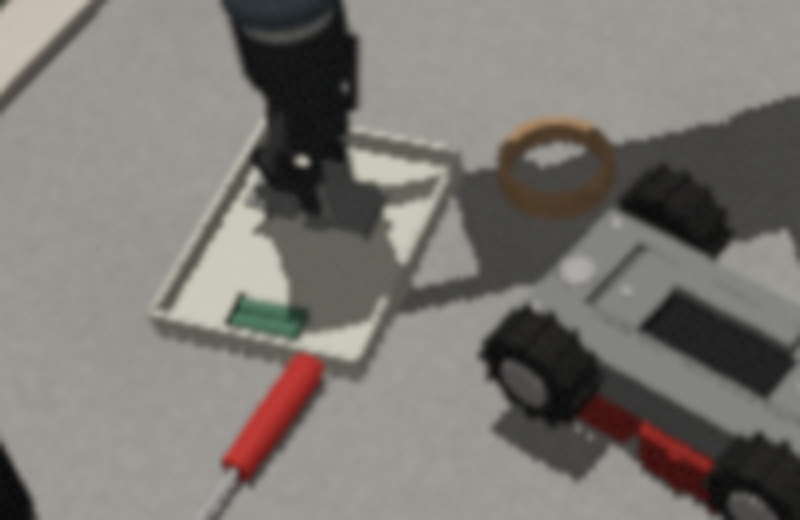

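The cover hangs inside the tray, clear of walls and cells. Lowering.

Call:
{"fn": "arm_command", "kwargs": {"motion": "0 -0.003 0.03 0 0.001 0.001 0.4; 0 -0.002 0.03 0 0.001 0.001 0.4; 0 0 0.025 0 0 0 0.4; 0 0 0.015 0 0 0 0.4; 0 0 0.005 0 0 0 0.4; 0 0 0 0 0 0 0.4"}}

```text
time_s: 14.75
eef_pos: [0.4632, -0.3225, 0.0269]
eef_rot: [0.002, 0.657, 0.754, -0.0]
wrist_force: [0.1, 0.2, -0.9]
opening: 0.398
```

```bash
python3 plan.py .4617 -.3216 .022 7.9 1
```

```text
t 14.75 F [ 0.08  0.17 -0.91] op 0.3982
0.006 -0.007 0.025 0.003 0.003 0.0
```

Call:
{"fn": "arm_command", "kwargs": {"motion": "0 0 0.008 0.002 0.002 0 0.4; 0 0 0.006 0.001 0.001 0 0.4; 0 0 0.003 0 0 0 0.4; 0 0 0 0 0 0 0.4"}}

```text
time_s: 15.08
eef_pos: [0.4633, -0.3227, 0.0234]
eef_rot: [-0.0, 0.657, 0.754, -0.0]
wrist_force: [0.2, -0.6, 0.5]
opening: 0.403
```

```bash
python3 plan.py .4617 -.3216 .022 7.9 1
```

```text
t 15.0833 F [ 0.2 -0.6  0.5] op 0.4032
0.006 -0.007 0.007 -0.0 0.0 0.0
```

Call:
{"fn": "arm_command", "kwargs": {"motion": "0 0 0.004 0 0 0 0.4; 0 0 0.002 0 0 0 0.4; 0 0 0 0 0 0 0.4"}}

```text
time_s: 15.33
eef_pos: [0.4636, -0.3229, 0.0224]
eef_rot: [0.0, 0.657, 0.754, -0.0]
wrist_force: [-0.3, -0.9, -1.0]
opening: 0.402
```

```bash
python3 plan.py .4617 -.3216 .022 7.9 1
```

```text
t 15.3333 F [-0.26 -0.87 -0.99] op 0.4015
0.008 -0.008 0.002 -0.0 0.001 0.0
```

Call:
{"fn": "arm_command", "kwargs": {"motion": "0 0 0.003 0 0 0 0.4; 0 0 0 0 0 0 0.4"}}

```text
time_s: 15.5
eef_pos: [0.4637, -0.323, 0.0221]
eef_rot: [0.0, 0.657, 0.754, -0.0]
wrist_force: [-0.8, -0.3, -1.0]
opening: 0.402
```

Call:
{"fn": "arm_command", "kwargs": {"motion": "0 0 0.003 0 0 0 0.4; 0 0 0 0 0 0 0.4"}}

```text
time_s: 15.67
eef_pos: [0.4638, -0.3232, 0.0222]
eef_rot: [0.001, 0.657, 0.754, -0.0]
wrist_force: [0.6, -0.3, -0.2]
opening: 0.398
```

Call:
{"fn": "arm_command", "kwargs": {"motion": "0 0 0.004 0 0 0 0.4; 0 0 0.002 0 0 0 0.4"}}

```text
time_s: 15.83
eef_pos: [0.4638, -0.3233, 0.022]
eef_rot: [0.001, 0.657, 0.754, -0.001]
wrist_force: [-1.4, 2.3, 5.6]
opening: 0.405
```

```bash
python3 st.py
```

```text
t 15.83 truck-frame TCP mm [328.58  24.8   22.  ] F truck [-1.96 -1.84  5.64] M [-0.32  0.25  0.01] width 34.42 toolrot [ 1.1813e+02  1.3573e+02 -9.0000e-02]
```

Floor contact felt at 5.6 N. I ease off and open gradually, following the tab as it springs back.

Call:
{"fn": "arm_command", "kwargs": {"motion": "0 0 -0.001 0 0 0 0.405; 0 0.003 0 0 0 0 0.417; 0 0.003 0 0 0 0 0.43; 0 0.003 0 0 0 0 0.445; 0 0.003 0 0 0 0 0.46; 0 0.002 0 0 0 0 0.475; 0 0 0 0 0 0 0.49; 0 0 0 0 0 0 0.51; 0 0 0 0 0 0 0.53; 0 0 0 0 0 0 0.55"}}

```text
time_s: 16.67
eef_pos: [0.467, -0.3228, 0.0214]
eef_rot: [0.001, 0.656, 0.754, -0.001]
wrist_force: [0.3, -0.2, 0.1]
opening: 0.553
```

```bash
python3 st.py; python3 snap.py w14; python3 - <<'E'
import cv2
cv2.imwrite("pics/w14f.png",cv2.resize(cv2.imread("pics/w14.png")[150:350,150:410],None,fx=3,fy=3,interpolation=cv2.INTER_CUBIC))
E
```

```text
t 16.67 truck-frame TCP mm [327.54  27.78  21.41] F truck [0.11 0.37 0.09] M [-0.03 -0.01 -0.03] width 46.98 toolrot [ 1.1811e+02  1.3573e+02 -1.0000e-01]
16.6667 [ 0.467  -0.3228  0.0214] [ 0.001  0.656  0.754 -0.001] [ 0.34 -0.18  0.09] 0.5527578024138788
```

View pics/w14f.png

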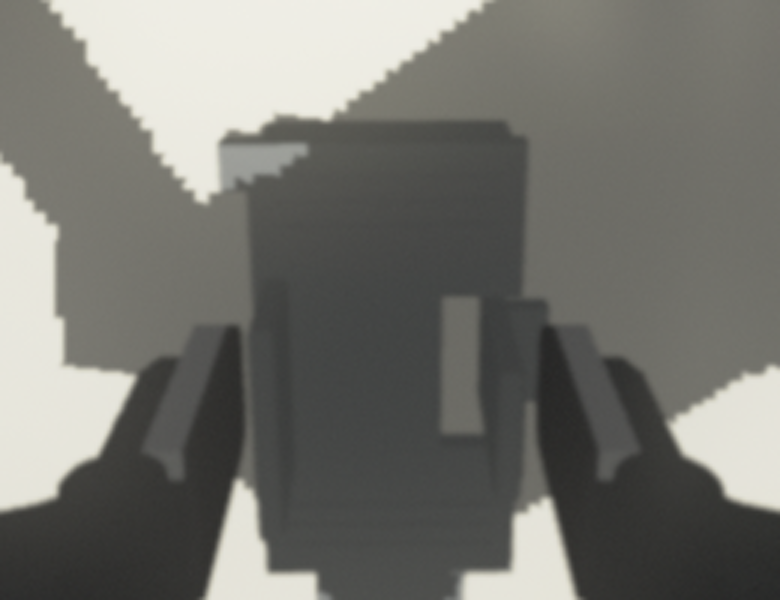

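Tab is sprung out, pads at 240 and 543 clear of ridge and tab. Retreating upward.

Call:
{"fn": "arm_command", "kwargs": {"motion": "0 0 -0.02 0 0 0 0.56; 0 0 -0.03 0 0 0 0.56; 0 0 -0.04 0 0 0 0.56; 0 0 -0.08 0 0 0 0.56; 0 0 -0.1 0 0 0 0.56; 0 0 -0.1 0 0 0 0.56; 0 0 -0.1 0 0 0 0.56; 0 0 -0.1 0 0 0 0.56; 0 0 -0.05 0 0 0 0.56; 0 0 0 0 0 0 0.56"}}

```text
time_s: 17.55
eef_pos: [0.4668, -0.3225, 0.1563]
eef_rot: [0.001, 0.657, 0.754, -0.001]
wrist_force: [-0.2, -0.5, 0.3]
opening: 0.563
```

```bash
python3 st.py; python3 snap.py w15; python3 - <<'E'
from bench import *; import cv2
c=camera("scene"); cv2.imwrite("pics/scene2.png",cv2.resize(c["img"][110:240,100:300,::-1],None,fx=4,fy=4,interpolation=cv2.INTER_CUBIC))
E
```

```text
t 17.55 truck-frame TCP mm [327.23  27.5  156.28] F truck [ 0.54 -0.12  0.27] M [ 0.   -0.05 -0.03] width 47.82 toolrot [ 1.1807e+02  1.3566e+02 -1.0000e-01]
17.55 [ 0.4668 -0.3225  0.1563] [ 0.001  0.657  0.754 -0.001] [-0.22 -0.51  0.27] 0.5625323021689099
```

View pics/w15.png

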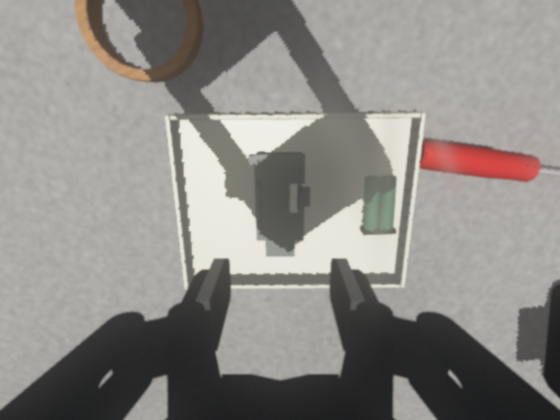

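View pics/scene2.png

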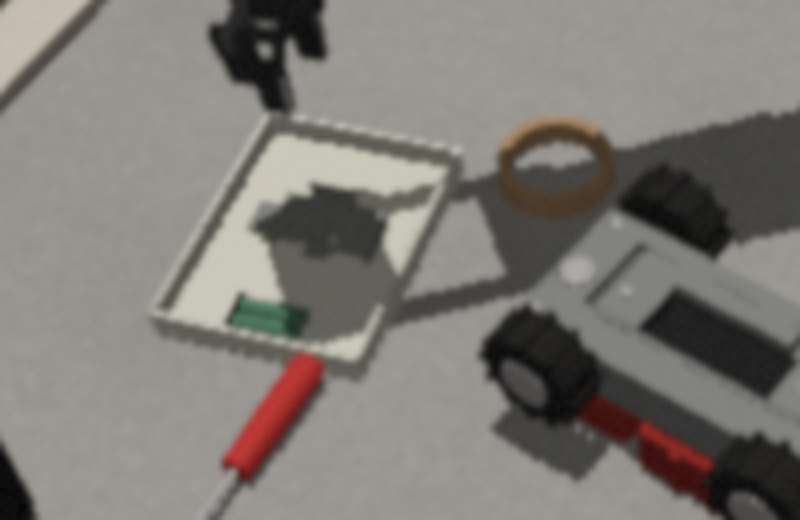

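The cover lies flat in the tray at wrist pixel (280,200), ridge and tab up, and the cells at (378,205) have not moved. The hub cap is still on the truck at (577,268), and nothing touches the gripper.

```bash
python3 -c "
from bench import *
print(hand_in())"
```

```text
the job is handed in; nothing more can be done
None
```

The battery cover is off the truck and lying flat in the white tray beside the cells, ridge and tab upward. I handed the job in after about 17.6 s; no verdict was reported.

**Removal:** I pinched the tab about 5.7 mm in and drew the cover about 12 mm towards the tow hook. It met the stop at 5.7 N on the wrist sensor. I then lifted it straight up with the tab still pressed.

**Placing:** I lowered it until the floor pushed back at 5.6 N, opened the fingers gradually so the tab could spring back, and withdrew straight up.

**Last checks:**
- The wrist and scene pictures show the cover flat in the tray and clear of the walls.
- The cells, hub cap, tape roll and screwdriver look unmoved, and the gripper touches nothing. I did not check the cartons, toy cars or look-alike covers again at the end.

**Disagreements:**
- My first reading of the pictures put the tab about 0.5–1 mm less pressed than the gripper opening did. Finer edge measurement brought the two within about 0.2–0.4 mm.
- The pictures predicted about 11 mm of travel to the stop, against about 12 mm felt.
- The squeeze on the tab was not measured directly. I judged it from the tab's travel, roughly 12–13 N.

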